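# Assemble the lens barrel and lock its retaining ring

### The arm

A 6-joint arm with a two-finger parallel gripper is mounted at the origin on a cart in front of the work surface, level with it; the furniture and walls round the work are solid. World frame = base frame: x ahead of the robot, y to its left, z up, the work surface at z = 0. Lengths are in mm, angles in rad, forces in N, time in s.
With the tool pointing down it reaches from about 325 to 900 mm from the base axis. Payload 6.1 kg.
Tool frame: the origin (TCP) lies at the very end of the fingers, on their centre line; the grasp point (between the pads) lies 19 mm behind it; z points along the fingers, y is the direction in which the jaws open and shut (so a half turn about z gives the same grasp; the last joint's range is limited). The gripper opens to 87 mm and grips with 3 to 60 N. Pads are 19 mm wide; open, the fingers measure 117 mm over their backs; the gripper's body (75 mm by 190 mm) begins 51 mm behind the grasp point.
Start: joints at [-1.381, 0.22, 1.526, -0, 1.395, -0.126], TCP at [194.103, -594.087, 222.538] pointing down, gripper open.
Joint ranges: [-2.98, 2.98], [-0.91, 2.08], [0.09, 2.57], [-1.24, 4.39], [0.2, 2.65], [-2.68, 2.68]. Speed limits (rad/s): [2.57, 2.57, 3.01, 3.14, 3.14, 3.14].

### API

Orientations are given as a 3x3 rotation matrix whose columns are the frame's x, y, z axes.
In Python, from workcell import telemetry, cams, env gives the robot as it stands.
- The arm moves only by the tool move_arm, never from a script. Its arguments are lists of equal length, an entry for each row: "twist": the turn, a rotation vector about the tool's x, y, z in degrees, a list of three; "linear": the shift along the tool's x, y, z in m, a list of three; "claw": the gripper's target within -1 to 1 (fully open at 1, half-way at 0, shut at -1). In form: {"twist": [[ax, ay, az], ...], "linear": [[dx, dy, dz], ...], "claw": [claw, ...]}. A call has 1 to 12 rows; each row shifts and turns the pose as measured when the row begins, along the tool's axes as they then stand; what a row does not reach is not made up. A row lasts 1/8 s, in which the tool goes at most 62.5 mm and 10.7 degrees, less where a joint would pass 70% of its speed; a pose out of reach is approached as far as the arm can. A call is refused whole if a number of a shift passes 0.0625 or a number of a turn 10.7, either way. A call with a gripper value outside its range is refused whole. The fingers move at their own pace and stop on an object; "newtons" is the grip in N (left out, the last holds). Time passes only in rows, so rows that do not move let the fingers close. It gives the time, the measured TCP pose, the force and the opening at its end, in the units of the state.
- telemetry.get_state(): the state, without advancing time (a new reading comes with each control period).
- cams.read_camera(name): name is "scene" or "top" or "wrist"; returns (picture, depth): 480x640x3 uint8, red, green, blue; 480x640 float32, mm along the optical axis (not along the pixel's ray), 0 where there is no reading.
- cams.camera_info(name): a dict with "camera_matrix" (3x3 intrinsics, pixels), "position" and "attitude" of the camera in the world. Camera axes: x right, y down, z forward; pixel columns grow to the right and rows downward; lengths in mm; the calibration is good to about 2 mm. A picture is of the moment at which its call begins: read the wrist's pose just before it. camera_info takes no time and is no camera call; for the wrist camera it gives the pose at the moment of the call.
- env.hand_in(): hands the job in, once; it reports no verdict.
The state is a dict: "time_s": time; "qpos": joint angles; "joint_vel": joint speeds; "effort": joint torques, N m; "position": TCP position; "ee_rot": TCP orientation; "contact_force": force on the tool from outside, world axes, zero at the start; "ft_torque": the same for the moment, N m; "opening": finger opening in mm.
Only numpy, scipy, OpenCV 4.12 (cv2) and the standard library are available. Lean on these libraries where they do the work, as an engineer would, in place of code of your own. Each camera call takes 0.05 s, during which the arm holds its last target.

### The job

Build up the optics in the larger of the two slotted barrels, using the larger set of parts from the mat: first the lens, then the spacer ring on it, then the filter, each lying flat down inside the barrel. Then set the retaining ring on top, its two lugs going down the barrel's two slots until its flange rests on the rim, and turn it about a quarter turn, either way, so that the lugs lock under the rim. Leave the three small parts lying where they are.

Things in the scene. Friction and masses are not known exactly. Their poses are not given: they have to be found in the camera images.
- barrel: Larger barrel, fixed: upright grey tube, outside 62, bore 45 mm, on an 80 mm square plate. Origin: centre of the plate's underside, z up. Shoulder (floor of the bore) at z 14, rim (with lead-in cone) at z 61 mm. Two slots, rim to shoulder, 30 mm wide at the bore, lie along its +x and -x: fingers closing along x fit down them, to lower parts (dropped off-centre they tip). Walls at +y and -y have a groove under the rim for the ring's lugs.
- small_barrel: Smaller barrel of the same form, fixed, not to be used: outside 41, bore 30 mm, rim 45 mm above the bench, on a 62 mm square plate. Origin: centre of the plate's underside.
- lens_c (a point): Large lens: clear domed glass in a dark round cell, 40 mm across, cell 12 mm high (the glass bulges 3 mm above it). Lies on the mat dome up. The point is its centre, half-way up; z is up.
- spacer_c (a point): Large spacer: plain thin-walled brass ring, 40 mm across, 34 mm opening, 12 mm high. The point is its centre, half-way up; z is up.
- filter_c (a point): Large filter: flat smoke-dark glass in a dark round cell, 40 mm across, 9 mm high. The point is its centre, half-way up; z is up.
- ring_c (a point): Dark retaining ring, 29 mm high; point on its axis, 14.5 mm above its underside. Upwards: skirt 42 wide, 13 high, with two lugs at its foot (9.4 wide, 51 over both) along its +x and -x; flange 56 wide, 3.5 high, with a white-lined tab over each lug (64 over both); knurled neck to grip, 37 wide, 12.5 high. Its x within 30 deg of the barrel's x: lugs enter; over 55 deg: locked. Turns freely.
- small_lens_c (a point): Small lens, same form as the large one: 26 mm across, cell 8 mm high; stays. The point is its centre, half-way up; z is up.
- small_spacer_c (a point): Small brass spacer ring, 26 mm across, 8 mm high; stays. The point is its centre, half-way up; z is up.
- small_filter_c (a point): Small dark-glass filter, 26 mm across, 6 mm high; stays. The point is its centre, half-way up; z is up. All the loose parts lie on a light grey mat 240 x 240 mm, 2.5 mm thick.

How it is judged:
By the outcome, as a careful person would: the job done as asked, in the order asked, and still so for the second after the job is handed in, with the robot touching nothing.
It also fails if it takes over 102 s, if anything falls off the work surface, if the arm or the gripper's body presses on something with over 40 N, if the wrist force passes 120 N, or if a joint passes its speed limit or range.

## Working session

There is one attempt and no reset: what is moved stays moved. The work goes in short steps, Python scripts to look and compute and a tool call to move; the robot and the scene stay as the last step left them, time stands still between calls to the robot, and variables do not carry over. Pictures are saved under pics/ and viewed, and the job is handed in when it is done.

Besides the shell and the picture viewer there is one more tool, called after "Request:" as name(argument=value, ...), one argument or row to a line, values as JSON. move_arm: Moves the arm, as the interface text tells. Its arguments: {"type":"object","properties":{"twist":{"type":"array"},"linear":{"type":"array"},"claw":{"type":"array"},"newtons":{"type":"number"}},"required":["twist","linear","claw"]}

```bash
mkdir -p pics; ls
cat > h.py <<'E'
import numpy as np, cv2
from workcell import telemetry, cams, env
def shot(n,f):
    inf=cams.camera_info(n); p,d=cams.read_camera(n)
    cv2.imwrite('pics/'+f+'.png',cv2.cvtColor(p,cv2.COLOR_RGB2BGR)); np.savez('pics/'+f+'.npz',p=p,d=d,K=inf['camera_matrix'],t=inf['position'],R=inf['attitude'])
    return p,d,inf
def ray(K,R,t,uv,z):
    uv=np.atleast_2d(uv).astype(float); K=np.array(K);R=np.array(R);t=np.array(t)
    d=(np.linalg.inv(K)@np.c_[uv,np.ones(len(uv))].T).T@R.T
    s=(z-t[2])/d[:,2]; return t+s[:,None]*d
def proj(K,R,t,P):
    c=(np.atleast_2d(P)-np.array(t))@np.array(R); q=c@np.array(K).T; return q[:,:2]/q[:,2:]
E
python3 - <<'E'
from h import *
for n in('top','scene'):
    p,d,i=shot(n,n+'1'); print(n,i)
s=telemetry.get_state(); print(s)
E
```

```text
pics
top {'camera_matrix': array([[588.34412163,   0.        , 313.74561937],
       [  0.        , 588.34412163, 232.78327884],
       [  0.        ,   0.        ,   1.        ]]), 'position': array([ 317.0723501 , -226.28798134, 1008.13113081]), 'attitude': array([[ 0.04883487, -0.97799659,  0.20282464],
       [-0.99879586, -0.04686348,  0.01451377],
       [-0.00468935, -0.20328919, -0.97910751]])}
scene {'camera_matrix': array([[503.85210675,   0.        , 321.42600323],
       [  0.        , 503.85210675, 230.41448434],
       [  0.        ,   0.        ,   1.        ]]), 'position': array([ -85.36465786, -647.79824305,  452.27846068]), 'attitude': array([[ 0.62412713, -0.37671781,  0.6845064 ],
       [-0.78132137, -0.30260154,  0.54586557],
       [ 0.00149541, -0.87550899, -0.48319951]])}
{'time_s': 0.1, 'qpos': array([-1.38110030e+00,  2.21191792e-01,  1.52748958e+00,  1.37151099e-05,
        1.39470212e+00, -1.26087587e-01]), 'joint_vel': array([ 0.00207918, -0.00063204, -0.00279606, -0.00146118, -0.0001335 ,
       -0.00120012]), 'effort': array([ 3.69378822e-04, -4.95943773e+01, -3.88519478e+01,  7.01409252e-02,
        5.15884487e-02, -2.79569042e-05]), 'position': array([ 194.00276158, -593.53950041,  221.52283641]), 'ee_rot': array([[ 9.50554099e-01,  3.10558849e-01, -3.24420670e-04],
       [ 3.10558927e-01, -9.50552498e-01,  1.76126125e-03],
       [ 2.38596387e-04, -1.77492583e-03, -9.99998396e-01]]), 'contact_force': array([0.12761999, 0.5905471 , 0.84443466]), 'ft_torque': array([-0.02189043,  0.02009739, -0.02151339]), 'opening': 87.11182473693586}
```

View pics/top1.png

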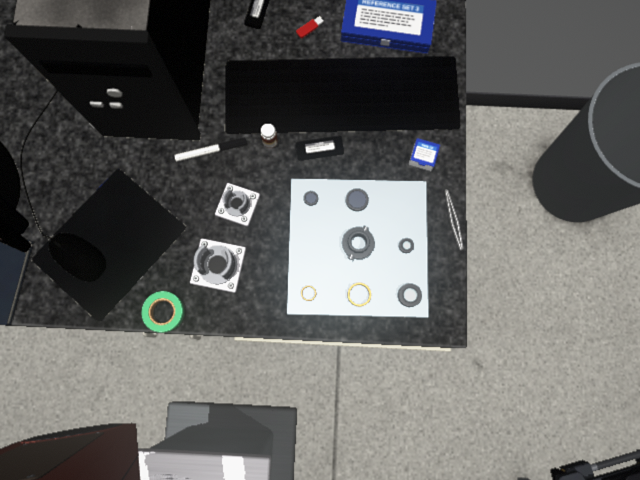

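View pics/scene1.png

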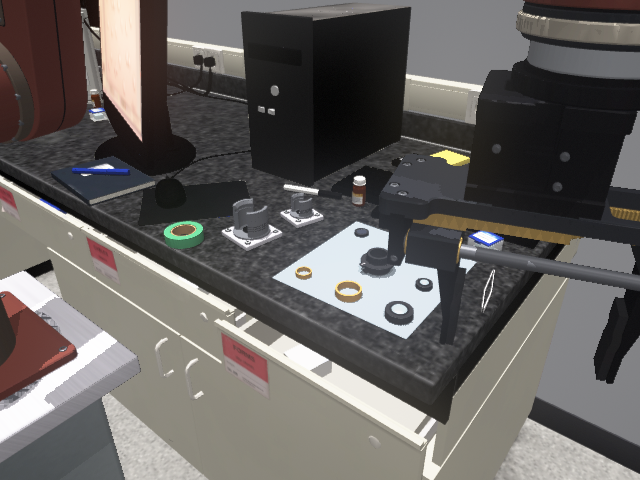

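Top view: large barrel near (217,264), small barrel (238,203). On the mat are the filter (357,200), ring (358,243), spacer (359,294), lens (409,295) and the small parts. I'll zoom in to measure.

Run:
```python
from h import *
z=np.load('pics/top1.npz');p=cv2.cvtColor(z['p'],cv2.COLOR_RGB2BGR)
a=cv2.resize(p[172:325,180:300],None,fx=3.9,fy=3.9,interpolation=cv2.INTER_CUBIC)
b=cv2.resize(p[172:325,345:430],None,fx=3.9,fy=3.9,interpolation=cv2.INTER_CUBIC)
cv2.imwrite('pics/z1.png',np.hstack([a,b])[:600,:800])
K,R,t=z['K'],z['R'],z['t']
g=cv2.cvtColor(p,cv2.COLOR_BGR2GRAY); hsv=cv2.cvtColor(p,cv2.COLOR_BGR2HSV)
m=((g<150)|(hsv[...,1]>80)).astype(np.uint8)
m2=np.zeros_like(m); m2[183:313,294:424]=m[183:313,294:424]
cs,_=cv2.findContours(m2,cv2.RETR_EXTERNAL,cv2.CHAIN_APPROX_NONE)
for c in cs:
    if cv2.contourArea(c)<40: continue
    (u,v),r=cv2.minEnclosingCircle(c); e=cv2.fitEllipse(c)
    print(np.round([u,v,r],1),np.round(e[0],1),np.round(e[1],1),ray(K,R,t,[e[0]],10)[0].round(1), z['d'][int(v),int(u)])
# barrel plate: bright region
w=((g>140)).astype(np.uint8); w[:, :185]=0; w[:, 290:]=0; w[:180]=0; w[300:]=0
cs,_=cv2.findContours(w,cv2.RETR_EXTERNAL,cv2.CHAIN_APPROX_NONE)
for c in cs:
    if cv2.contourArea(c)<200: continue
    r=cv2.minAreaRect(c); print(r); print(ray(K,R,t,cv2.boxPoints(r),10).round(1), ray(K,R,t,[r[0]],10))
```

```text
[409.3 295.   12. ] [409.4 295. ] [22.4 23.2] [ 424.1 -378.5   10. ] 987.6141
[359.  294.2  11.6] [359.  294.1] [22.2 22.2] [ 421.4 -293.4   10. ] 1002.5641
[406.  245.3   7.5] [406.  245.3] [14.  14.4] [ 509.5 -371.5   10. ] 1011.9625
[357.5 242.5  17.7] [358.1 242.7] [31.1 31.6] [ 510.  -288.8   10. ] 1023.13635
[310.6 198.1   7.3] [310.6 198. ] [13.4 14.1] [ 585.8 -202.9   10. ] 1037.3958
[356.8 199.7  11.4] [356.7 199.6] [21.7 21.8] [ 586.8 -283.8   10. ] 1032.5236
((216.97305297851562, 264.77386474609375), (48.54073715209961, 46.86989212036133), 11.633633613586426)
[[426.6  -2.5  10. ]
 [506.9 -11.5  10. ]
 [493.7 -95.   10. ]
 [413.9 -84.7  10. ]] [[459.93813205 -48.48030801  10.        ]]
((236.88320922851562, 203.8211669921875), (35.7121467590332, 35.28496551513672), 19.98310661315918)
[[ 548.4  -36.1   10. ]
 [ 609.5  -52.4   10. ]
 [ 590.  -113.1   10. ]
 [ 529.5  -96.2   10. ]] [[569.14678699 -74.47394997  10.        ]]
```

View pics/z1.png

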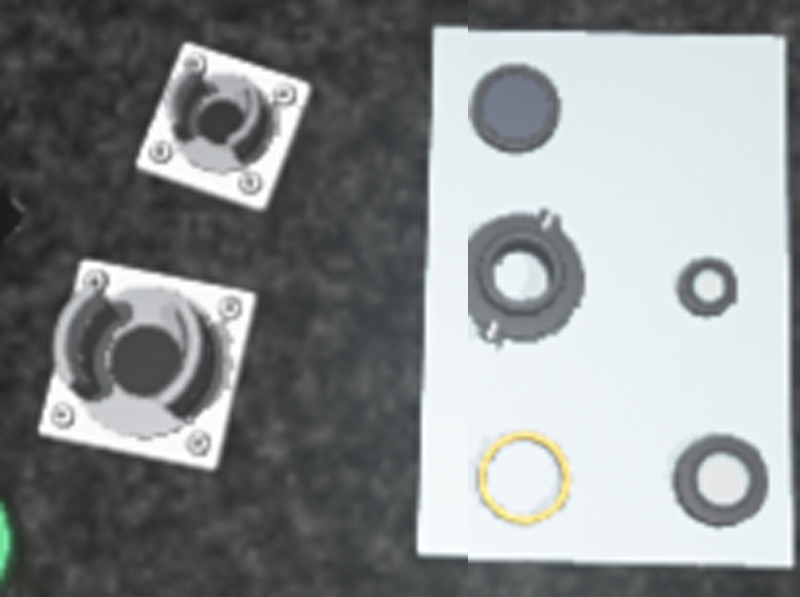

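```bash
cat >> h.py <<'E'
def plan(target,yaw=None,step=50):
    """yaw: world angle (deg) of tool y axis (mod 180). prints rows"""
    s=telemetry.get_state(); R=np.array(s['ee_rot']); p=np.array(s['position'])
    cur=np.degrees(np.arctan2(R[1,1],R[0,1]))
    out=''
    if yaw is not None:
        d=(yaw-cur+90)%180-90
        out+=f'turn about tool z {-d:.1f} (cur yaw {cur:.1f}) '
        c,s_=np.cos(np.radians(d)),np.sin(np.radians(d))
        R2=np.array([[c,-s_,0],[s_,c,0],[0,0,1]])@R
    else: R2=R
    v=R2.T@(np.array(target)-p)
    n=int(np.ceil(np.abs(v).max()/step)); 
    print(out,'| total shift tool mm',v.round(1),'rows',n,'each',(v/max(n,1)/1000).round(4), '| t',s['time_s'],'pos',p.round(1),'open',round(s['opening'],1),'F',np.round(s['contact_force'],1),'q',np.round(s['qpos'],2),
      'tiltfix(tool x,y deg)',np.degrees(R.T@np.cross(R[:,2],[0,0,-1]))[:2].round(2))
E
python3 - <<'E'
from h import *
i=cams.camera_info('wrist'); s=telemetry.get_state(); R=np.array(s['ee_rot'])
print(i['camera_matrix'],R.T@(i['position']-s['position']),R.T@i['attitude'])
plan([420,-240,330],yaw=-8+0)
E
```

```text
[[404.18061678   0.         322.17017482]
 [  0.         404.18061678 242.27925169]
 [  0.           0.           1.        ]] [  80.05853501    1.06993163 -161.43566867] [[ 8.14788569e-04 -9.56330908e-01 -2.92285016e-01]
 [ 9.99999479e-01  5.99612426e-04  8.25770174e-04]
 [-6.14451812e-04 -2.92285537e-01  9.56330898e-01]]
turn about tool z -63.9 (cur yaw -71.9)  | total shift tool mm [ 381.6  174.4 -108.7] rows 8 each [ 0.0477  0.0218 -0.0136] | t 0.1 pos [ 194.  -593.5  221.5] open 87.1 F [0.1 0.6 0.8] q [-1.38  0.22  1.53  0.    1.39 -0.13] tiltfix(tool x,y deg) [-0.1  -0.01]
```

Request:
move_arm(
  twist=[
    [0,0,-10.65],
    [0,0,-10.65],
    [0,0,-10.65],
    [0,0,-10.65],
    [0,0,-10.65],
    [0,0,-10.65],
  ],
  linear=[
    [0,0,-0.005],
    [0,0,-0.005],
    [0,0,-0.005],
    [0,0,0],
    [0,0,0],
    [0,0,0],
  ],
  claw=[0.4,0.4,0.4,0.4,0.4,0.4],
  newtons=15,
)

```text
time_s: 0.85
position: [193.6, -591.3, 232.8]
ee_rot: [[0.125, 0.992, -0.002], [0.992, -0.125, 0.009], [0.009, -0.003, -1.0]]
contact_force: [0.1, 0.4, -0.4]
opening: 61.3
```

Run:
```python
from h import *
plan([470,-110,240],yaw=-8+0)
```

```text
turn about tool z 0.8 (cur yaw -7.2)  | total shift tool mm [515.2 206.7  -3.3] rows 11 each [ 0.0468  0.0188 -0.0003] | t 0.85 pos [ 193.6 -591.3  232.8] open 61.3 F [ 0.1  0.4 -0.4] q [-1.38  0.21  1.51 -0.    1.42 -1.26] tiltfix(tool x,y deg) [-0.16 -0.49]
```

Request:
move_arm(
  twist=[
    [0,0,0],
    [0,0,0],
    [0,0,0],
    [0,0,0],
    [0,0,0],
    [0,0,0],
    [0,0,0],
    [0,0,0],
    [0,0,0],
    [0,0,0],
    [0,0,0],
    [0,0,0],
  ],
  linear=[
    [0.047,0.019,0],
    [0.047,0.019,0],
    [0.047,0.019,0],
    [0.047,0.019,0],
    [0.047,0.019,0],
    [0.047,0.019,0],
    [0.047,0.019,0],
    [0.047,0.019,0],
    [0.047,0.019,0],
    [0.047,0.019,0],
    [0.047,0.019,0],
    [0,0,0],
  ],
  claw=[0.4,0.4,0.4,0.4,0.4,0.4,0.4,0.4,0.4,0.4,0.4,0.4],
)

```text
time_s: 2.35
position: [470.2, -87.0, 232.7]
ee_rot: [[0.125, 0.992, -0.004], [0.992, -0.125, 0.015], [0.015, -0.006, -1.0]]
contact_force: [-0.3, -0.1, -0.0]
opening: 60.8
```

Run:
```python
from h import *
plan([470,-110,240],yaw=-8+0)
shot('wrist','w1')
```

```text
turn about tool z 0.8 (cur yaw -7.2)  | total shift tool mm [-22.7   2.9  -7.7] rows 1 each [-0.0227  0.0029 -0.0077] | t 2.35 pos [470.2 -87.  232.7] open 60.8 F [-0.3 -0.1 -0. ] q [-0.36 -0.14  1.88  0.01  1.41 -0.23] tiltfix(tool x,y deg) [-0.34 -0.83]
```

View pics/w1.png

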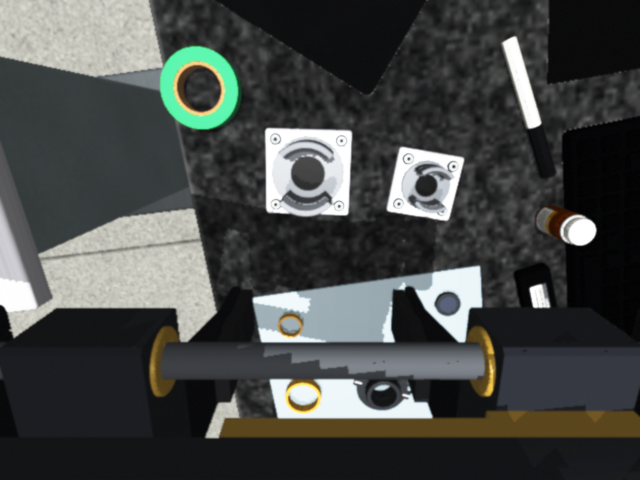

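The wrist view shows the large barrel at (308,172), with its slots left and right, almost aligned with the jaws. The hand hides the mat here. I'll measure the barrel.

Run:
```python
from h import *
z=np.load('pics/w1.npz');p=cv2.cvtColor(z['p'],cv2.COLOR_RGB2BGR);K,R,t,d=z['K'],z['R'],z['t'],z['d']
def pt(u,v): 
    D=d[v,u]; return t+R@(D*np.linalg.inv(K)@[u,v,1])
print('t',t)
for uv in [(270,145),(345,190),(270,190),(345,150),(308,172),(335,210),(280,205),(308,142),(308,210),(345,172)]: print(uv,pt(*uv).round(1))
c=cv2.resize(p[115:230,250:480],None,fx=3.4,fy=3.4,interpolation=cv2.INTER_CUBIC); cv2.imwrite('pics/z2.png',c)
g=cv2.cvtColor(p,cv2.COLOR_BGR2GRAY)
w=(g>175).astype(np.uint8); w[:,:250]=0;w[:120]=0;w[225:]=0;w[:,370:]=0
cs,_=cv2.findContours(w,cv2.RETR_EXTERNAL,cv2.CHAIN_APPROX_NONE); c=max(cs,key=cv2.contourArea)
q=cv2.convexHull(c); r=cv2.minAreaRect(q); print(r)
ap=cv2.approxPolyDP(q,5,True)[:,0]; print(ap)
for zz in (6,8,10):
    P=ray(K,R,t,ap,zz); print(zz,P.round(1).tolist(),P.mean(0))
```

```text
t [480.93234215 -10.7844661  395.25361414]
(270, 145) [428.2 -22.2   8.8]
(345, 190) [492.9 -72.6   8.9]
(270, 190) [421.6 -63.6   9.7]
(345, 150) [497.  -35.3   9. ]
(308, 172) [460.3 -50.7  13.7]
(335, 210) [481.2 -90.8   8.8]
(280, 205) [435.7 -70.3  59.8]
(308, 142) [466.  -22.1  60.3]
(308, 210) [458.5 -77.4  59.9]
(345, 172) [494.7 -55.5  10. ]
((306.98614501953125, 171.99961853027344), (86.21674346923828, 86.30004119873047), 1.5911402702331543)
[[267 128]
 [350 131]
 [346 214]
 [267 210]]
6 [[427.5, -6.8, 6.0], [503.6, -19.0, 6.0], [491.4, -96.7, 6.0], [415.0, -83.2, 6.0]] [459.37552152 -51.40746422   6.        ]
8 [[427.8, -6.8, 8.0], [503.5, -18.9, 8.0], [491.4, -96.3, 8.0], [415.3, -82.8, 8.0]] [459.48628129 -51.1987417    8.        ]
10 [[428.1, -6.8, 10.0], [503.4, -18.9, 10.0], [491.3, -95.8, 10.0], [415.7, -82.5, 10.0]] [459.59704106 -50.99001918  10.        ]
```

View pics/z2.png

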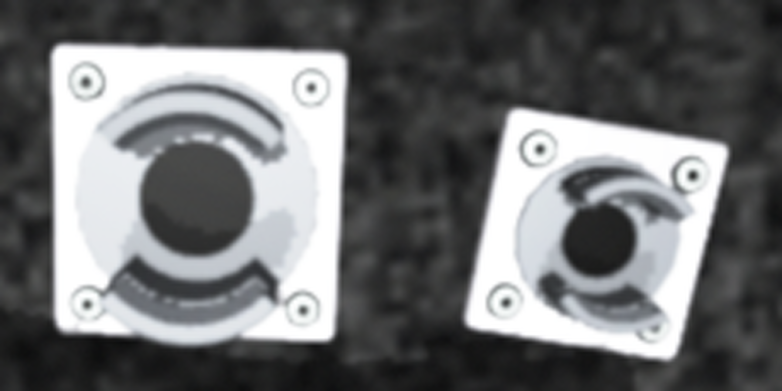

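```bash
cat >> h.py <<'E'
def cloud(z):
    d=z['d'];v,u=np.mgrid[:480,:640]; K=z['K']
    P=np.stack([(u-K[0,2])/K[0,0]*d,(v-K[1,2])/K[1,1]*d,d],-1)
    W=P@z['R'].T+z['t']; W[d<=0]=np.nan; return W
E
python3 - <<'E'
from h import *
from scipy.optimize import least_squares
for f in('w1','top1'):
    z=np.load(f'pics/{f}.npz'); W=cloud(z); K,R,t=z['K'],z['R'],z['t']
    r=np.hypot(W[...,0]-459.5,W[...,1]+51)
    m=(r<40)&(W[...,2]>56)&(W[...,2]<66)
    P=W[m]; print(f,len(P),np.median(P[:,2]),P[:,:2].min(0),P[:,:2].max(0))
    h=cv2.convexHull(P[:,:2].astype(np.float32))[:,0]
    s=least_squares(lambda x:np.hypot(h[:,0]-x[0],h[:,1]-x[1])-x[2],[459,-51,31],loss='soft_l1'); print('rim outer',s.x)
    # dark hole
    g=cv2.cvtColor(z['p'],cv2.COLOR_RGB2GRAY); c=proj(K,R,t,[[459.5,-51,14]])[0]; 
    b=(g<90).astype(np.uint8); n,l,st,ce=cv2.connectedComponentsWithStats(b); k=l[int(c[1]),int(c[0])]
    cs,_=cv2.findContours((l==k).astype(np.uint8),cv2.RETR_EXTERNAL,cv2.CHAIN_APPROX_NONE)
    e=cv2.fitEllipse(cs[0]); print(e,ray(K,R,t,[e[0]],14))
E
```

```text
w1 1020 59.87226840932166 [434.80415346 -82.84044058] [484.85235355 -21.07170446]
rim outer [459.8723613  -51.82220577  30.83655873]
((307.2114562988281, 173.238525390625), (30.8973388671875, 32.16490173339844), 155.76551818847656) [[459.38889963 -51.75782085  14.        ]]
top1 270 60.23854508521589 [436.0043766  -79.80393835] [486.48356043 -17.55655364]
rim outer [460.91827294 -48.71071405  31.04987515]
((216.855712890625, 264.06494140625), (15.53778076171875, 17.02410125732422), 56.037593841552734) [[460.57555772 -48.89188877  14.        ]]
```

Run:
```python
from h import *
plan([424,-379,120],yaw=-9.2)
```

```text
turn about tool z 1.9 (cur yaw -7.3)  | total shift tool mm [-295.7    2.2  108.5] rows 6 each [-0.0493  0.0004  0.0181] | t 2.4 pos [469.6 -88.4 232.5] open 60.9 F [0.3 0.9 0.7] q [-0.36 -0.14  1.88  0.01  1.41 -0.24] tiltfix(tool x,y deg) [-0.37 -0.79]
```

Request:
move_arm(
  twist=[
    [-0.3,-0.8,1.9],
    [0,0,0],
    [0,0,0],
    [0,0,0],
    [0,0,0],
    [0,0,0],
    [0,0,0],
  ],
  linear=[
    [-0.045,0,0],
    [-0.048,0,0.018],
    [-0.048,0,0.018],
    [-0.048,0,0.02],
    [-0.048,0,0.02],
    [-0.045,0,0.02],
    [0,0,0.005],
  ],
  claw=[0.4,0.4,0.4,0.4,0.4,0.4,0.4],
)

```text
time_s: 3.28
position: [416.7, -383.1, 128.2]
ee_rot: [[0.167, 0.986, -0.003], [0.986, -0.167, -0.003], [-0.003, -0.002, -1.0]]
contact_force: [-0.1, 0.1, 0.3]
opening: 60.8
```

Run:
```python
from h import *
plan([424,-379,120],yaw=-9.2)
shot('wrist','w2')
```

```text
turn about tool z -0.4 (cur yaw -9.6)  | total shift tool mm [5.3 6.5 8.2] rows 1 each [0.0053 0.0065 0.0082] | t 3.275 pos [ 416.7 -383.1  128.2] open 60.8 F [-0.1  0.1  0.3] q [-0.88  0.17  1.77 -0.    1.2  -0.71] tiltfix(tool x,y deg) [-0.11  0.2 ]
```

View pics/w2.png

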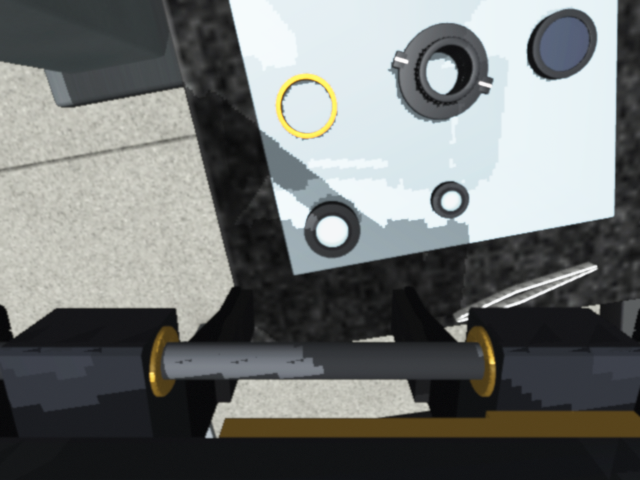

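View w2 shows lens (332,229), spacer (307,107), ring (440,72) with its tabs at (400,60) and (486,83), and filter (562,44).

```bash
cat >> h.py <<'E'
def parts(f,roi):
    z=np.load(f'pics/{f}.npz'); p=cv2.cvtColor(z['p'],cv2.COLOR_RGB2BGR);K,R,t=z['K'],z['R'],z['t']
    g=cv2.cvtColor(p,cv2.COLOR_BGR2GRAY); hsv=cv2.cvtColor(p,cv2.COLOR_BGR2HSV)
    for name,u,v,h,kind in roi:
        m=((hsv[...,1]>100)&(g>60) if kind=='b' else g<95).astype(np.uint8)
        n,l,st,ce=cv2.connectedComponentsWithStats(m)
        yy,xx=np.nonzero(l); k0=np.argmin((xx-u)**2+(yy-v)**2)
        # biggest comp near
        near=np.unique(l[max(v-40,0):v+40,max(u-40,0):u+40]); near=[k for k in near if k and np.hypot(*(ce[k]-[u,v]))<15]
        k=max(near,key=lambda k:st[k,4])
        cs,_=cv2.findContours((l==k).astype(np.uint8),cv2.RETR_EXTERNAL,cv2.CHAIN_APPROX_NONE)
        c=max(cs,key=cv2.contourArea); e=cv2.fitEllipse(c); P=ray(K,R,t,[e[0]],h)[0]
        Q=ray(K,R,t,c[:,0],h); print(name,np.round(e[0],1),np.round(e[1],1),'->',P.round(1),'extent',np.ptp(Q[:,:2],axis=0).round(1), 'bboxmid',((Q.max(0)+Q.min(0))/2)[:2].round(1))
E
python3 - <<'E'
from h import *
parts('w2',[('lens',332,229,8.5,'d'),('spacer',307,107,8.5,'b'),('ring',440,72,18,'d'),('filter',562,44,7,'d')])
print('top');
z=np.load('pics/top1.npz')
for n,uv,h in (('lens',(409.4,295),8.5),('spacer',(359,294.1),8.5),('ring',(358,243),18),('filter',(356.7,199.6),7)): print(n,ray(z['K'],z['R'],z['t'],[uv],h)[0].round(1))
z=np.load('pics/w2.npz'); P=ray(z['K'],z['R'],z['t'],[(402,59),(484,83)],19); d=P[1]-P[0]; print(P, np.degrees(np.arctan2(d[1],d[0])), P.mean(0))
E
```

```text
lens [332.8 228.9] [52.4 57.8] -> [ 424.8 -381.5    8.5] extent [39.8 42.6] bboxmid [ 423.9 -381.5]
spacer [306.  105.7] [59.9 63.8] -> [ 420.7 -295.6    8.5] extent [39.8 40. ] bboxmid [ 420.6 -296. ]
ring [444.4  72.5] [82.8 94.2] -> [ 509.4 -290.9   18. ] extent [60.1 55.1] bboxmid [ 507.7 -291.1]
filter [561.2  44.1] [60.5 75.8] -> [ 586.9 -286.1    7. ] extent [42.6 39.4] bboxmid [ 586.7 -286.4]
top
lens [ 424.2 -378.9    8.5]
spacer [ 421.6 -293.4    8.5]
ring [ 508.  -288.2   18. ]
filter [ 587.6 -284.     7. ]
[[ 484.02791788 -278.97310365   19.        ]
 [ 532.92731451 -301.17847193   19.        ]] -24.422946799938924 [ 508.4776162  -290.07578779   19.        ]
```

Run:
```python
from h import *
plan([424.5,-380.2,20],yaw=-9.2)
```

```text
turn about tool z -0.4 (cur yaw -9.6)  | total shift tool mm [  2.8   7.4 107.9] rows 3 each [0.0009 0.0025 0.036 ] | t 3.325 pos [ 417.  -381.5  128. ] open 61.0 F [-0.1  1.  -0.7] q [-0.88  0.17  1.77 -0.    1.2  -0.71] tiltfix(tool x,y deg) [-0.13  0.14]
```

Request:
move_arm(
  twist=[
    [0,0,-0.4],
    [0,0,0],
    [0,0,0],
    [0,0,0],
  ],
  linear=[
    [0.003,0.007,0.03],
    [0,0,0.04],
    [0,0,0.035],
    [0,0,0],
  ],
  claw=[0.4,0.4,0.4,0.4],
)

```text
time_s: 3.82
position: [423.7, -379.5, 23.4]
ee_rot: [[0.161, 0.987, -0.001], [0.987, -0.161, -0.003], [-0.003, -0.0, -1.0]]
contact_force: [0.0, 0.1, 0.3]
opening: 61.0
```

Run:
```python
from h import *
plan([424.5,-380.2,4.5],yaw=-9.2)
```

```text
turn about tool z -0.0 (cur yaw -9.2)  | total shift tool mm [-0.5  0.9 18.9] rows 1 each [-0.0005  0.0009  0.0189] | t 3.825 pos [ 423.7 -379.5   23.4] open 61.0 F [0.  0.1 0.3] q [-0.87  0.31  1.82 -0.    1.01 -0.7 ] tiltfix(tool x,y deg) [-0.03  0.2 ]
```

Request:
move_arm(
  twist=[
    [0,0,0],
    [0,0,0],
    [0,0,0],
    [0,0,0],
    [0,0,0],
    [0,0,0],
    [0,0,0],
  ],
  linear=[
    [-0.0005,0.001,0.011],
    [0,0,0.007],
    [0,0,0],
    [0,0,0],
    [0,0,0],
    [0,0,0],
    [0,0,0],
  ],
  claw=[0.4,0.4,-0.3,-0.3,-0.3,-0.3,-0.3],
  newtons=15,
)

```text
time_s: 4.7
position: [427.5, -382.8, 10.4]
ee_rot: [[0.16, 0.987, 0.005], [0.987, -0.16, -0.01], [-0.009, 0.006, -1.0]]
contact_force: [-0.9, -0.0, -1.0]
opening: 38.9
```

Run:
```python
from h import *
p,d,i=shot('wrist','w3'); p2,_,_=shot('scene','s3')
a=cv2.cvtColor(np.hstack([cv2.resize(p[200:480,120:520],(400,280)),cv2.resize(p2[200:400,300:586],(400,280))]),cv2.COLOR_RGB2BGR)
cv2.imwrite('pics/z3.png',a)
plan([424.5,-380.2,4.5],yaw=-9.2)
```

```text
turn about tool z 0.0 (cur yaw -9.2)  | total shift tool mm [ 2.2 -3.3  5.8] rows 1 each [ 0.0022 -0.0033  0.0058] | t 4.8 pos [ 427.4 -382.8   10.3] open 39.0 F [-0.1  0.6 -1.7] q [-0.87  0.34  1.82 -0.    0.98 -0.7 ] tiltfix(tool x,y deg) [0.34 0.51]
```

View pics/z3.png

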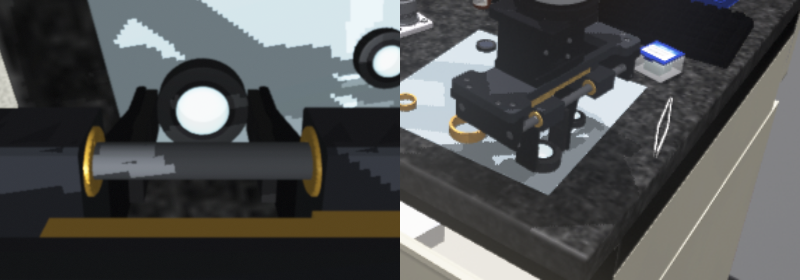

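```bash
cat >> h.py <<'E'
def held(f,lim=60,zr=(-30,40)):
    "cloud near TCP in tool frame"
    z=np.load(f'pics/{f}.npz'); W=cloud(z); s=telemetry.get_state(); T=(W-s['position'])@np.array(s['ee_rot'])
    return z,T,W
E
python3 - <<'E'
from h import *
z,T,W=held('w3')
g=cv2.cvtColor(z['p'],cv2.COLOR_RGB2GRAY)
for v in range(250,345,8): print(v,[ (u,T[v,u].round(0).astype(int).tolist(),int(g[v,u])) for u in (290,322,350)])
E
```

```text
250 [(290, [24, -14, 8], 225), (322, [24, 0, 8], 118), (350, [24, 13, 8], 118)]
258 [(290, [20, -14, 8], 124), (322, [20, 0, 8], 62), (350, [20, 13, 8], 117)]
266 [(290, [16, -14, 9], 118), (322, [20, 0, -2], 21), (350, [16, 13, 9], 102)]
274 [(290, [14, -14, 3], 19), (322, [17, 0, -4], 32), (350, [16, 12, -2], 20)]
282 [(290, [14, -13, -4], 30), (322, [14, 0, -5], 19), (350, [14, 12, -4], 32)]
290 [(290, [10, -13, -5], 31), (322, [10, 0, -4], 246), (350, [10, 12, -4], 31)]
298 [(290, [7, -13, -5], 32), (322, [7, 0, -6], 249), (350, [6, 12, -3], 38)]
306 [(290, [2, -14, -3], 31), (322, [4, 0, -7], 249), (350, [3, 12, -4], 38)]
314 [(290, [-1, -14, -4], 23), (322, [0, 0, -7], 249), (350, [-1, 12, -4], 24)]
322 [(290, [-5, -14, -5], 29), (322, [-3, 0, -7], 241), (350, [-5, 12, -4], 20)]
330 [(290, [-9, -14, -4], 46), (322, [-8, 0, -6], 237), (350, [-9, 12, -4], 48)]
338 [(290, [-13, -14, -3], 82), (322, [-13, 0, -4], 35), (350, [-13, 13, -3], 46)]
```

Request:
move_arm(
  twist=[
    [0,0,0],
    [0.3,0.5,0],
    [0,0,0],
  ],
  linear=[
    [0,0,0],
    [0,0,0],
    [0,0,0.005],
  ],
  claw=[0.15,0.15,0.15],
)

```text
time_s: 5.18
position: [427.8, -383.3, 5.7]
ee_rot: [[0.16, 0.987, 0.001], [0.987, -0.16, -0.001], [-0.0, 0.001, -1.0]]
contact_force: [0.1, -0.1, -0.8]
opening: 49.7
```

Request:
move_arm(
  twist=[
    [0,0,0],
    [0,0,0],
  ],
  linear=[
    [0,0,0],
    [0,0,0],
  ],
  claw=[-0.05,-0.05],
)

```text
time_s: 5.42
position: [427.5, -382.9, 5.0]
ee_rot: [[0.16, 0.987, 0.001], [0.987, -0.16, 0.0], [0.0, 0.0, -1.0]]
contact_force: [-0.2, 0.5, -0.3]
opening: 42.7
```

Request:
move_arm(
  twist=[
    [0,0,0],
    [0,0,0],
  ],
  linear=[
    [0,0,0],
    [0,0,0],
  ],
  claw=[-0.3,-0.3],
)

```text
time_s: 5.68
position: [427.5, -382.9, 4.9]
ee_rot: [[0.16, 0.987, 0.0], [0.987, -0.16, 0.0], [0.0, 0.0, -1.0]]
contact_force: [0.4, -0.0, 0.3]
opening: 39.2
```

Request:
move_arm(
  twist=[
    [0,0,0],
    [0,0,0],
    [0,0,0],
    [0,0,0],
  ],
  linear=[
    [0,0,-0.02],
    [0,0,-0.035],
    [0,0,-0.04],
    [0,0,-0.03],
  ],
  claw=[-0.3,-0.3,-0.3,-0.3],
)

```text
time_s: 6.18
position: [426.2, -381.4, 134.4]
ee_rot: [[0.16, 0.987, -0.002], [0.987, -0.16, 0.004], [0.003, -0.003, -1.0]]
contact_force: [0.5, -0.7, -0.2]
opening: 39.1
```

Run:
```python
from h import *
shot('wrist','w4')
plan([459.6,-51.8,130],yaw=-9.2)
z,T,W=held('w4')
g=cv2.cvtColor(z['p'],cv2.COLOR_RGB2GRAY)
for v in range(250,345,8): print(v,[ (u,T[v,u].round(1).tolist(),int(g[v,u])) for u in (290,322,350)])
```

```text
turn about tool z 0.0 (cur yaw -9.2)  | total shift tool mm [332.4 -21.8   8.8] rows 7 each [ 0.0475 -0.0031  0.0013] | t 6.225 pos [ 427.9 -383.4  139.1] open 39.3 F [ 1.5 -1.3  2.1] q [-0.87  0.17  1.74  0.    1.22 -0.71] tiltfix(tool x,y deg) [0.11 0.05]
250 [(290, [-14.1, -27.0, 135.6], 171), (322, [-14.5, -2.6, 137.0], 168), (350, [-14.6, 18.8, 137.4], 166)]
258 [(290, [-21.3, -27.3, 137.7], 171), (322, [-21.0, -2.6, 136.9], 169), (350, [nan, nan, nan], 165)]
266 [(290, [-27.8, -27.4, 137.5], 171), (322, [21.6, -1.9, 2.9], 19), (350, [-28.7, 19.3, 140.5], 31)]
274 [(290, [-34.0, -27.5, 136.4], 102), (322, [20.7, -1.9, -4.0], 32), (350, [18.1, 9.9, 2.8], 19)]
282 [(290, [17.0, -15.0, -3.5], 22), (322, [17.0, -1.9, -3.5], 30), (350, [17.9, 9.4, -5.5], 30)]
290 [(290, [13.7, -15.0, -4.2], 30), (322, [13.8, -1.9, -4.2], 64), (350, [13.6, 9.6, -3.8], 29)]
298 [(290, [10.5, -15.0, -5.0], 29), (322, [11.1, -1.8, -6.1], 237), (350, [10.8, 9.6, -5.4], 25)]
306 [(290, [6.8, -15.1, -4.8], 24), (322, [8.0, -1.8, -7.1], 238), (350, [7.4, 9.6, -5.7], 18)]
314 [(290, [2.8, -15.2, -4.1], 40), (322, [3.7, -1.8, -5.7], 239), (350, [3.1, 9.8, -4.4], 68)]
322 [(290, [-0.8, -15.3, -4.3], 21), (322, [0.7, -1.8, -7.0], 238), (350, [-0.8, 9.9, -4.0], 25)]
330 [(290, [-4.2, -15.3, -4.8], 28), (322, [-3.4, -1.8, -6.2], 234), (350, [-4.1, 9.9, -5.0], 19)]
338 [(290, [-7.9, -15.4, -5.1], 49), (322, [-7.1, -1.8, -6.3], 227), (350, [-7.7, 10.0, -5.2], 46)]
```

View pics/w4.png

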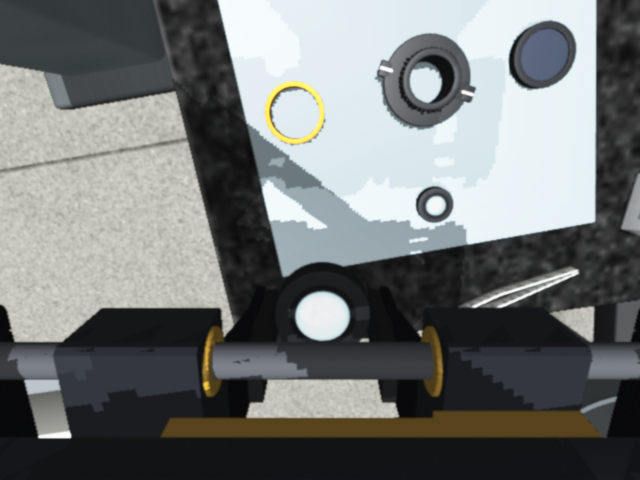

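Request:
move_arm(
  twist=[
    [0,0,0],
    [0,0,0],
    [0,0,0],
    [0,0,0],
    [0,0,0],
    [0,0,0],
    [0,0,0],
    [0,0,0],
  ],
  linear=[
    [0.035,-0.003,0],
    [0.048,-0.003,0],
    [0.05,-0.003,0],
    [0.05,-0.003,0],
    [0.05,-0.003,0],
    [0.048,-0.003,0],
    [0.035,-0.003,0],
    [0,0,0],
  ],
  claw=[-0.3,-0.3,-0.3,-0.3,-0.3,-0.3,-0.3,-0.3],
)

```text
time_s: 7.22
position: [461.9, -62.0, 149.4]
ee_rot: [[0.162, 0.987, 0.018], [0.987, -0.162, -0.011], [-0.008, 0.02, -1.0]]
contact_force: [0.1, -0.5, 0.1]
opening: 39.0
```

Run:
```python
from h import *
shot('wrist','w5')
plan([459.6,-51.8,130],yaw=-9.2)
```

```text
turn about tool z -0.2 (cur yaw -9.4)  | total shift tool mm [11.  -4.7 19.4] rows 1 each [ 0.011  -0.0047  0.0194] | t 7.275 pos [462.2 -63.2 149.6] open 39.4 F [ 0.8  0.3 -1.9] q [-0.3  -0.12  2.02 -0.01  1.22 -0.14] tiltfix(tool x,y deg) [1.15 0.51]
```

View pics/w5.png

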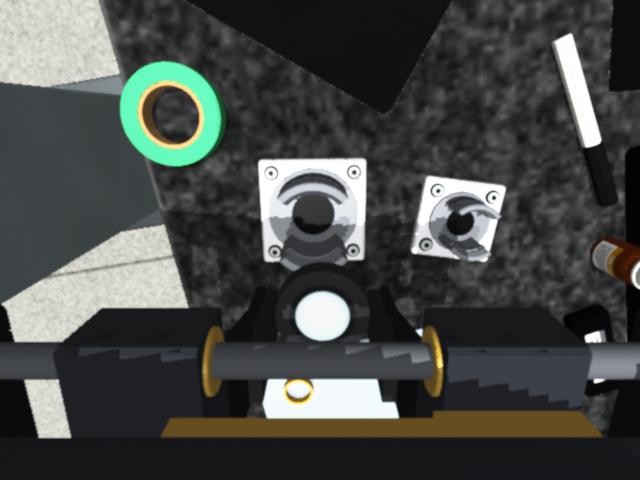

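```bash
cat >> h.py <<'E'
from scipy.optimize import least_squares
def circ(h,x0):
    return least_squares(lambda x:np.hypot(h[:,0]-x[0],h[:,1]-x[1])-x[2],x0,loss='soft_l1').x
def barrel(f,c=(459.6,-51.8)):
    z=np.load(f'pics/{f}.npz'); W=cloud(z)
    r=np.hypot(W[...,0]-c[0],W[...,1]-c[1]); m=(r<36)&(W[...,2]>55)&(W[...,2]<66); P=W[m]
    h=cv2.convexHull(P[:,:2].astype(np.float32))[:,0]
    print('rim',circ(h,[*c,31]).round(1),'z',np.median(P[:,2]).round(1))
    K,R,t=z['K'],z['R'],z['t']; g=cv2.cvtColor(z['p'],cv2.COLOR_RGB2GRAY); q=proj(K,R,t,[[*c,14]])[0].round().astype(int)
    n,l,st,ce=cv2.connectedComponentsWithStats((g<70).astype(np.uint8)); k=l[q[1],q[0]]
    cs,_=cv2.findContours((l==k).astype(np.uint8),cv2.RETR_EXTERNAL,cv2.CHAIN_APPROX_NONE); e=cv2.fitEllipse(cs[0]); print('hole',e[0],e[1],ray(K,R,t,[e[0]],14)[0].round(1))
def plate(f,c=(459.6,-51.8),zz=9):
    z=np.load(f'pics/{f}.npz');K,R,t=z['K'],z['R'],z['t']; g=cv2.cvtColor(z['p'],cv2.COLOR_RGB2GRAY)
    q=proj(K,R,t,[[*c,9]])[0].round().astype(int); w=(g>175).astype(np.uint8); k=np.zeros_like(w); k[q[1]-70:q[1]+70,q[0]-70:q[0]+70]=1; w*=k
    cs,_=cv2.findContours(w,cv2.RETR_EXTERNAL,cv2.CHAIN_APPROX_NONE); h=max(cs,key=cv2.contourArea)
    P=ray(K,R,t,h[:,0],zz)[:,:2].astype(np.float32); r=cv2.minAreaRect(P); print('plate',r)
E
python3 - <<'E'
from h import *
barrel('w5'); plate('w5')
z=np.load('pics/w5.npz');K,R,t=z['K'],z['R'],z['t']; g=cv2.cvtColor(z['p'],cv2.COLOR_RGB2GRAY)
n,l,st,ce=cv2.connectedComponentsWithStats((g>190).astype(np.uint8)); k=l[312,322]
cs,_=cv2.findContours((l==k).astype(np.uint8),cv2.RETR_EXTERNAL,cv2.CHAIN_APPROX_NONE);e=cv2.fitEllipse(cs[0]);print(e)
P=ray(K,R,t,[e[0]],149.5+9.6)[0]; print('lens dome',P)
W=cloud(z); print([W[v,322].round(1).tolist() for v in (268,274,280,286,292)])
# front edge arc of cell: first dark->cell pixels by depth
dd=z['d']; m=((dd>100)&(dd<190)); m[:, :285]=0; m[:,360:]=0; m[330:]=0
mm=m.astype(np.uint8); us=range(290,356,4); E=[]
for u in us:
    v=np.nonzero(m[:,u])[0].min(); E.append((u,v))
print(E); Q=ray(K,R,t,E,149.5+9.6)[:,:2]
x=least_squares(lambda x:np.hypot(Q[:,0]-x[0],Q[:,1]-x[1])-20,[462,-63]).x; print('lens edge fit(top)',x)
Q=ray(K,R,t,E,149.5-2.4)[:,:2]
x=least_squares(lambda x:np.hypot(Q[:,0]-x[0],Q[:,1]-x[1])-20,[462,-63]).x; print('lens edge fit(bottom)',x)
print(t)
E
```

```text
rim [459.7 -51.5  30.8] z 59.7
hole (312.6363525390625, 214.33970642089844) (39.69992446899414, 40.23090744018555) [459.2 -52.1  14. ]
plate ((459.60028076171875, -50.90184783935547), (79.25553894042969, 79.6375503540039), 81.73137664794922)
((322.0276184082031, 315.67877197265625), (47.35976791381836, 52.448097229003906), 90.6791000366211)
lens dome [462.12102769 -61.01649902 159.1       ]
[[465.3, -42.2, 153.6], [465.1, -42.6, 159.2], [464.6, -45.6, 158.1], [464.3, -47.9, 158.8], [463.8, -50.8, 158.2]]
[(290, np.int64(275)), (294, np.int64(272)), (298, np.int64(269)), (302, np.int64(267)), (306, np.int64(265)), (310, np.int64(264)), (314, np.int64(263)), (318, np.int64(262)), (322, np.int64(262)), (326, np.int64(262)), (330, np.int64(263)), (334, np.int64(264)), (338, np.int64(265)), (342, np.int64(266)), (346, np.int64(268)), (350, np.int64(271)), (354, np.int64(274))]
lens edge fit(top) [462.84014016 -57.58020901]
lens edge fit(bottom) [462.36829059 -61.86870882]
[472.07741919  17.9982924  310.12672049]
```

Request:
move_arm(
  twist=[
    [1.1,0.5,0],
    [0,0,0],
    [0,0,0],
  ],
  linear=[
    [0.01,-0.004,0.02],
    [0,0,0.03],
    [0,0,0],
  ],
  claw=[-0.3,-0.3,-0.3],
)

```text
time_s: 7.65
position: [459.7, -54.2, 97.1]
ee_rot: [[0.166, 0.986, -0.001], [0.986, -0.166, 0.0], [0.0, -0.001, -1.0]]
contact_force: [-0.0, 0.3, -0.6]
opening: 39.3
```

Run:
```python
from h import *
plan([459.6,-52.2,76],yaw=-9)
```

```text
turn about tool z -0.6 (cur yaw -9.6)  | total shift tool mm [ 1.9 -0.4 21.1] rows 1 each [ 0.0019 -0.0004  0.0211] | t 7.65 pos [459.7 -54.2  97.1] open 39.3 F [-0.   0.3 -0.6] q [-0.29 -0.04  2.05  0.    1.13 -0.12] tiltfix(tool x,y deg) [-0.05 -0.02]
```

Request:
move_arm(
  twist=[
    [0,0,-0.5],
    [0,0,0],
    [0,0,0],
  ],
  linear=[
    [0.002,0,0.01],
    [0,0,0.01],
    [0,0,0],
  ],
  claw=[-0.3,-0.3,-0.3],
)

```text
time_s: 8.02
position: [460.6, -53.2, 76.5]
ee_rot: [[0.159, 0.987, -0.0], [0.987, -0.159, 0.001], [0.0, -0.001, -1.0]]
contact_force: [1.1, 0.4, -0.5]
opening: 39.3
```

Run:
```python
from h import *
plan([459.6,-52.2,16.5],yaw=-9)
shot('wrist','w6')
```

```text
turn about tool z -0.2 (cur yaw -9.2)  | total shift tool mm [ 0.8 -1.1 60. ] rows 2 each [ 0.0004 -0.0005  0.03  ] | t 8.025 pos [460.6 -53.2  76.5] open 39.3 F [ 1.1  0.4 -0.5] q [-0.29 -0.    2.06  0.    1.08 -0.13] tiltfix(tool x,y deg) [-0.03 -0.03]
```

View pics/w6.png

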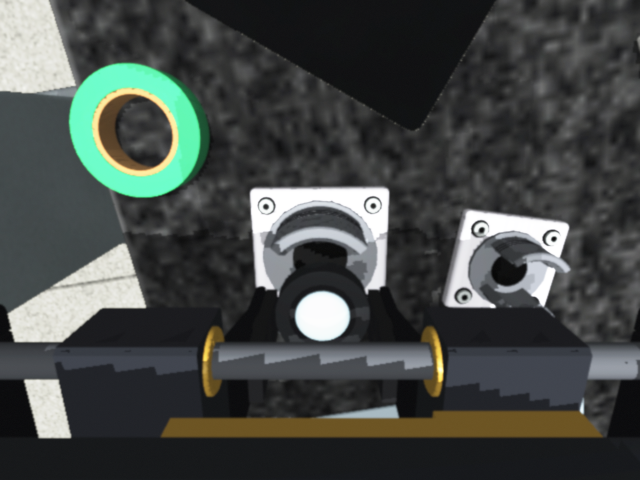

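Request:
move_arm(
  twist=[
    [0,0,0],
    [0,0,0],
    [0,0,0],
  ],
  linear=[
    [0.001,-0.001,0.01],
    [0,0,0.01],
    [0,0,0],
  ],
  claw=[-0.3,-0.3,-0.3],
)

```text
time_s: 8.45
position: [460.7, -52.1, 56.4]
ee_rot: [[0.159, 0.987, 0.002], [0.987, -0.159, -0.0], [0.0, 0.002, -1.0]]
contact_force: [1.4, 0.0, -1.2]
opening: 39.4
```

Request:
move_arm(
  twist=[
    [0,0,0],
    [0,0,0],
    [0,0,0],
  ],
  linear=[
    [0,0,0.01],
    [0,0,0.01],
    [0,0,0],
  ],
  claw=[-0.3,-0.3,-0.3],
)

```text
time_s: 8.82
position: [460.7, -52.1, 34.9]
ee_rot: [[0.159, 0.987, 0.002], [0.987, -0.159, -0.0], [0.0, 0.002, -1.0]]
contact_force: [1.2, 0.4, -1.3]
opening: 39.2
```

Request:
move_arm(
  twist=[
    [0,0,0],
    [0,0,0],
    [0,0,0],
  ],
  linear=[
    [0,0,0.01],
    [0,0,0.006],
    [0,0,0],
  ],
  claw=[-0.3,-0.3,-0.3],
)

```text
time_s: 9.2
position: [460.8, -52.1, 17.7]
ee_rot: [[0.159, 0.987, 0.002], [0.987, -0.159, -0.0], [0.0, 0.002, -1.0]]
contact_force: [-0.1, 0.3, -1.0]
opening: 39.0
```

Request:
move_arm(
  twist=[
    [0,0,0],
    [0,0,0],
  ],
  linear=[
    [0,0,0.0015],
    [0,0,0],
  ],
  claw=[-0.3,-0.3],
)

```text
time_s: 9.45
position: [461.2, -52.2, 16.5]
ee_rot: [[0.159, 0.987, 0.002], [0.987, -0.159, -0.0], [0.0, 0.002, -1.0]]
contact_force: [-0.1, 0.1, -0.3]
opening: 39.3
```

Nearly seated, so I'll open gently, then raise.

Request:
move_arm(
  twist=[
    [0,0,0],
    [0,0,0],
    [0,0,0],
    [0,0,0],
    [0,0,0],
    [0,0,0],
    [0,0,0],
    [0,0,0],
  ],
  linear=[
    [0,0,0],
    [0,0,0],
    [0,0,0],
    [0,0,-0.02],
    [0,0,-0.04],
    [0,0,-0.04],
    [0,0,-0.03],
    [0,0,0],
  ],
  claw=[0.1,0.1,0.1,0.1,0.1,0.1,0.1,0.1],
)

```text
time_s: 10.45
position: [460.7, -52.2, 150.6]
ee_rot: [[0.159, 0.987, 0.003], [0.987, -0.159, -0.0], [0.0, 0.003, -1.0]]
contact_force: [0.2, -0.3, 0.8]
opening: 47.9
```

Run:
```python
from h import *
plan([421,-295,130],yaw=-9)
p,d,i=shot('wrist','w7'); cv2.imwrite('pics/z7.png',cv2.cvtColor(cv2.resize(p[100:340,200:520],(800,600)),cv2.COLOR_RGB2BGR))
barrel('w7')
z=np.load('pics/w7.npz');W=cloud(z); 
r=np.hypot(W[...,0]-460,W[...,1]+51.7); 
for a,b in((0,8),(8,12),(15,17),(17,20)):
    m=(r>=a)&(r<b); P=W[m]; P=P[(P[:,2]>5)&(P[:,2]<45)]; A=np.c_[P[:,:2]-[460,-51.7],np.ones(len(P))]; print(a,b,len(P),np.median(P[:,2]),np.linalg.lstsq(A,P[:,2],rcond=None)[0])
```

```text
turn about tool z -0.1 (cur yaw -9.1)  | total shift tool mm [-246.    -1.3   20.6] rows 5 each [-0.0492 -0.0003  0.0041] | t 10.45 pos [460.7 -52.2 150.6] open 47.9 F [ 0.2 -0.3  0.8] q [-0.28 -0.11  2.01  0.    1.24 -0.12] tiltfix(tool x,y deg) [ 0.16 -0.  ]
rim [459.7 -51.7  31. ] z 59.8
hole (240.7533416748047, 407.9349670410156) (6.8148698806762695, 12.513995170593262) [ 364.5 -203.3   14. ]
0 8 360 27.93592887424552 [ 4.90528873e-02 -9.56859526e-03  2.79106130e+01]
8 12 448 26.615169962131887 [ 7.23952999e-02 -1.32118658e-02  2.65842088e+01]
15 17 337 25.4583486486394 [4.70510269e-03 4.07385985e-04 2.54159308e+01]
17 20 360 25.292333372862714 [ 0.09070687 -0.08079452 23.73809311]
```

View pics/z7.png

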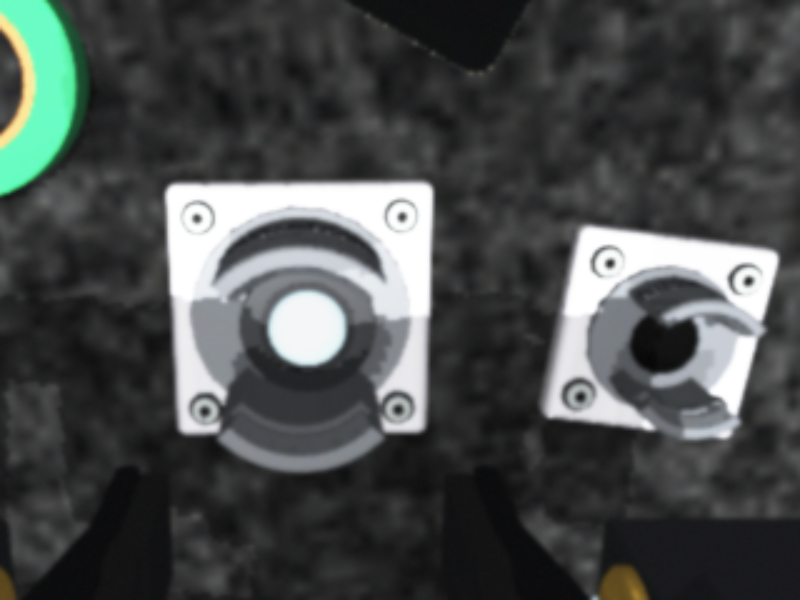

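Lens seated: cell top about 25.4 and level. Next is the spacer.

Request:
move_arm(
  twist=[
    [0,0,0],
    [0,0,0],
    [0,0,0],
    [0,0,0],
    [0,0,0],
    [0,0,0],
    [0,0,0],
    [0,0,0],
  ],
  linear=[
    [-0.03,0,0],
    [-0.045,0,0],
    [-0.048,0,0],
    [-0.048,0,0.005],
    [-0.045,0,0.005],
    [-0.025,0,0.005],
    [0,0,0],
    [0,0,0],
  ],
  claw=[0.3,0.3,0.3,0.3,0.3,0.3,0.3,0.3],
)

```text
time_s: 11.5
position: [413.4, -291.0, 118.8]
ee_rot: [[0.157, 0.987, -0.016], [0.987, -0.157, 0.014], [0.011, -0.018, -1.0]]
contact_force: [-0.5, 0.7, -0.4]
opening: 56.3
```

Run:
```python
from h import *
p,d,i=shot('wrist','w8')
plan([421,-295,20],yaw=-9)
z=np.load('pics/w8.npz'); print(proj(z['K'],z['R'],z['t'],[[420.7,-295.6,8.5],[509.4,-290.9,18],[587,-286,7]]).round())
parts('w8',[('spacer',*[int(x) for x in proj(z['K'],z['R'],z['t'],[[420.7,-295.6,8.5]])[0]],8.5,'b')])
```

```text
turn about tool z -0.0 (cur yaw -9.0)  | total shift tool mm [-4.   9.8 98.7] rows 2 each [-0.002   0.0049  0.0493] | t 11.55 pos [ 413.5 -290.8  118.9] open 56.6 F [-0.2 -0.4 -0.1] q [-0.77  0.05  1.92 -0.    1.19 -0.61] tiltfix(tool x,y deg) [-1.01 -0.62]
[[336. 243.]
 [467. 221.]
 [577. 194.]]
spacer [336.2 244. ] [56.4 57.1] -> [ 420.9 -296.1    8.5] extent [40.2 42.2] bboxmid [ 420.7 -296.3]
```

View pics/w8.png

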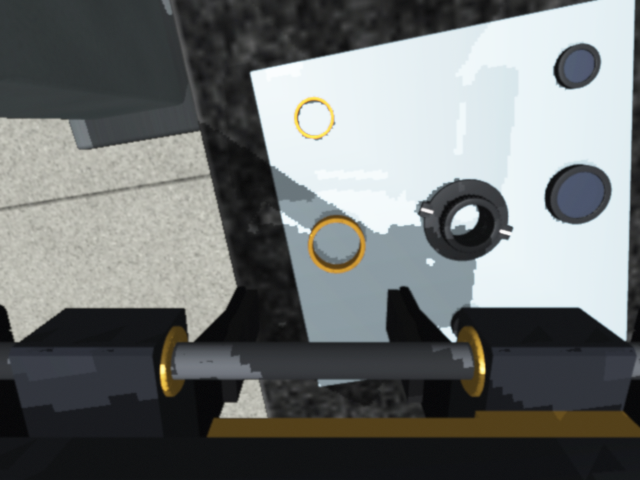

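Request:
move_arm(
  twist=[
    [-1.0,-0.6,0],
    [0,0,0],
    [0,0,0],
    [0,0,0],
  ],
  linear=[
    [-0.005,0.01,0.03],
    [0,0,0.04],
    [0,0,0.02],
    [0,0,0],
  ],
  claw=[0.3,0.3,0.3,0.3],
)

```text
time_s: 12.05
position: [424.6, -293.0, 27.3]
ee_rot: [[0.151, 0.989, 0.002], [0.989, -0.151, -0.001], [-0.0, 0.002, -1.0]]
contact_force: [-1.0, 0.6, 0.4]
opening: 56.8
```

Run:
```python
from h import *
plan([421.5,-296.3,5],yaw=-9)
```

```text
turn about tool z 0.3 (cur yaw -8.7)  | total shift tool mm [-3.8 -2.6 22.3] rows 1 each [-0.0038 -0.0026  0.0223] | t 12.05 pos [ 424.6 -293.    27.3] open 56.8 F [-1.   0.6  0.4] q [-0.76  0.2   1.96  0.    0.99 -0.61] tiltfix(tool x,y deg) [0.14 0.03]
```

Request:
move_arm(
  twist=[
    [0,0,0.3],
    [0,0,0],
    [0,0,0],
  ],
  linear=[
    [-0.0038,-0.0026,0.004],
    [0,0,0.008],
    [0,0,0],
  ],
  claw=[0.3,0.3,0.3],
)

```text
time_s: 12.42
position: [423.0, -296.8, 17.2]
ee_rot: [[0.155, 0.988, 0.005], [0.988, -0.155, -0.003], [-0.003, 0.006, -1.0]]
contact_force: [1.3, 0.7, 0.6]
opening: 56.6
```

Run:
```python
from h import *
plan([421.5,-296.3,5],yaw=-9)
```

```text
turn about tool z 0.1 (cur yaw -8.9)  | total shift tool mm [ 0.3 -1.6 12.2] rows 1 each [ 0.0003 -0.0016  0.0122] | t 12.425 pos [ 423.  -296.8   17.2] open 56.6 F [1.3 0.7 0.6] q [-0.77  0.21  1.96  0.    0.96 -0.61] tiltfix(tool x,y deg) [0.33 0.15]
```

Request:
move_arm(
  twist=[
    [0.3,0.1,0],
    [0,0,0],
    [0,0,0],
  ],
  linear=[
    [0,-0.0015,0.006],
    [0,0,0.006],
    [0,0,0],
  ],
  claw=[0.3,0.3,0.3],
)

```text
time_s: 12.8
position: [421.9, -297.2, 5.1]
ee_rot: [[0.155, 0.988, 0.001], [0.988, -0.155, -0.002], [-0.002, 0.001, -1.0]]
contact_force: [0.1, -0.0, 1.3]
opening: 56.8
```

Request:
move_arm(
  twist=[
    [0,0,0],
    [0,0,0],
    [0,0,0],
  ],
  linear=[
    [0,0,0],
    [0,0,0],
    [0,0,0],
  ],
  claw=[0,0,-0.05],
)

```text
time_s: 13.18
position: [422.0, -297.3, 5.3]
ee_rot: [[0.155, 0.988, 0.001], [0.988, -0.155, -0.002], [-0.002, 0.002, -1.0]]
contact_force: [-0.2, -0.8, -0.3]
opening: 43.3
```

Request:
move_arm(
  twist=[
    [0,0,0],
    [0,0,0],
    [0,0,0],
  ],
  linear=[
    [0,0,0],
    [0,0,0],
    [0,0,0],
  ],
  claw=[-0.15,-0.3,-0.3],
)

```text
time_s: 13.55
position: [422.1, -297.4, 5.4]
ee_rot: [[0.155, 0.988, 0.001], [0.988, -0.155, -0.002], [-0.002, 0.002, -1.0]]
contact_force: [0.4, -0.6, -0.2]
opening: 38.5
```

Request:
move_arm(
  twist=[
    [0,0,0],
    [0,0,0],
    [0,0,0],
    [0,0,0],
    [0,0,0],
    [0,0,0],
    [0,0,0],
    [0,0,0],
    [0,0,0],
    [0,0,0],
    [0,0,0],
  ],
  linear=[
    [0,0,-0.02],
    [0,0,-0.035],
    [0,0,-0.04],
    [0,0,-0.03],
    [0.03,0,0],
    [0.045,0,0],
    [0.05,0,0],
    [0.05,0,0],
    [0.04,0,0],
    [0.02,0,0],
    [0,0,0],
  ],
  claw=[-0.3,-0.3,-0.3,-0.3,-0.3,-0.3,-0.3,-0.3,-0.3,-0.3,-0.3],
)

```text
time_s: 14.92
position: [459.6, -58.7, 135.0]
ee_rot: [[0.157, 0.988, 0.004], [0.988, -0.157, -0.003], [-0.002, 0.005, -1.0]]
contact_force: [-0.0, -1.5, 0.5]
opening: 38.5
```

Run:
```python
from h import *
p,d,i=shot('wrist','w9')
plan([460,-52,90],yaw=-9)
barrel('w9')
```

```text
turn about tool z -0.1 (cur yaw -9.1)  | total shift tool mm [ 7.5 -0.9 45. ] rows 1 each [ 0.0075 -0.0009  0.045 ] | t 14.975 pos [459.6 -59.4 135. ] open 38.4 F [-0.2 -0.8 -0.1] q [-0.3  -0.09  2.03 -0.    1.2  -0.14] tiltfix(tool x,y deg) [0.27 0.13]
rim [459.7 -51.7  31.1] z 59.9
hole (599.198974609375, 415.2532958984375) (4.446992874145508, 6.837731838226318) [ 666.5 -254.    14. ]
```

View pics/w9.png

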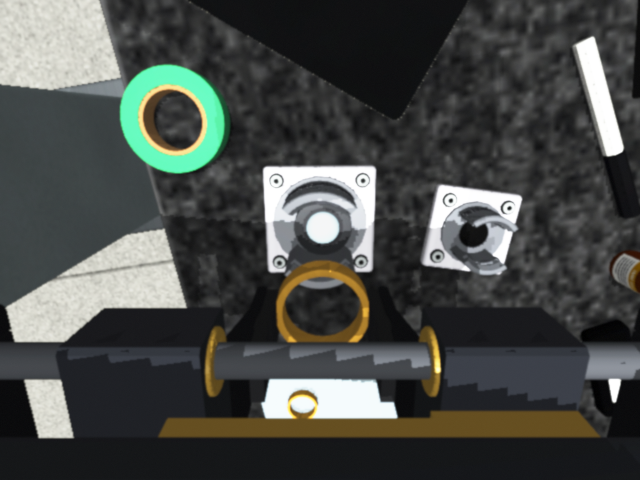

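Request:
move_arm(
  twist=[
    [0.2,0.1,0],
    [0,0,0],
    [0,0,0],
  ],
  linear=[
    [0.0075,0,0.015],
    [0,0,0.025],
    [0,0,0],
  ],
  claw=[-0.3,-0.3,-0.3],
)

```text
time_s: 15.35
position: [460.4, -53.6, 92.4]
ee_rot: [[0.161, 0.987, 0.0], [0.987, -0.161, -0.001], [-0.001, 0.0, -1.0]]
contact_force: [-1.1, 0.7, -0.4]
opening: 38.2
```

Run:
```python
from h import *
plan([460,-52,76],yaw=-9)
```

```text
turn about tool z -0.3 (cur yaw -9.3)  | total shift tool mm [ 1.5 -0.6 16.4] rows 1 each [ 0.0015 -0.0006  0.0164] | t 15.35 pos [460.4 -53.6  92.4] open 38.2 F [-1.1  0.7 -0.4] q [-0.29 -0.03  2.06 -0.    1.12 -0.12] tiltfix(tool x,y deg) [0.01 0.03]
```

Request:
move_arm(
  twist=[
    [0,0,-0.2],
    [0,0,0],
    [0,0,0],
  ],
  linear=[
    [0.0015,-0.0005,0.006],
    [0,0,0.01],
    [0,0,0],
  ],
  claw=[-0.3,-0.3,-0.3],
)

```text
time_s: 15.72
position: [460.6, -52.9, 76.0]
ee_rot: [[0.159, 0.987, 0.001], [0.987, -0.159, -0.001], [-0.001, 0.001, -1.0]]
contact_force: [-1.2, -0.4, -0.5]
opening: 38.5
```

Request:
move_arm(
  twist=[
    [0,0,0],
    [0,0,0],
    [0,0,0],
  ],
  linear=[
    [0,0,0.01],
    [0,0,0.01],
    [0,0,0],
  ],
  claw=[-0.3,-0.3,-0.3],
)

```text
time_s: 16.1
position: [461.0, -53.0, 55.1]
ee_rot: [[0.159, 0.987, 0.002], [0.987, -0.159, -0.001], [-0.001, 0.002, -1.0]]
contact_force: [-0.2, -0.7, -0.7]
opening: 38.3
```

Request:
move_arm(
  twist=[
    [0,0,0],
    [0,0,0],
    [0,0,0],
  ],
  linear=[
    [0,0,0.01],
    [0,0,0.01],
    [0,0,0],
  ],
  claw=[-0.3,-0.3,-0.3],
)

```text
time_s: 16.48
position: [461.1, -53.0, 33.6]
ee_rot: [[0.159, 0.987, 0.002], [0.987, -0.159, -0.001], [-0.001, 0.002, -1.0]]
contact_force: [-0.4, -0.5, -0.5]
opening: 38.5
```

Request:
move_arm(
  twist=[
    [0,0,0],
    [0,0,0],
  ],
  linear=[
    [0,0,0.004],
    [0,0,0],
  ],
  claw=[-0.3,-0.3],
)

```text
time_s: 16.73
position: [461.2, -53.1, 29.4]
ee_rot: [[0.159, 0.987, 0.002], [0.987, -0.159, -0.001], [-0.001, 0.002, -1.0]]
contact_force: [-0.1, -0.2, -0.0]
opening: 38.4
```

Request:
move_arm(
  twist=[
    [0,0,0],
    [0,0,0],
    [0,0,0],
    [0,0,0],
    [0,0,0],
    [0,0,0],
    [0,0,0],
    [0,0,0],
    [0,0,0],
    [0,0,0],
  ],
  linear=[
    [-0.0005,0,0.0005],
    [0,0,0],
    [0,0,0],
    [0,0,0],
    [0,0,0],
    [0,0,-0.02],
    [0,0,-0.04],
    [0,0,-0.04],
    [0,0,-0.02],
    [0,0,0],
  ],
  claw=[-0.3,-0.3,0.1,0.1,0.1,0.1,0.1,0.1,0.1,0.1],
)

```text
time_s: 17.98
position: [460.8, -53.4, 152.7]
ee_rot: [[0.159, 0.987, 0.002], [0.987, -0.159, -0.001], [-0.001, 0.002, -1.0]]
contact_force: [-0.1, 0.3, -0.6]
opening: 48.0
```

Run:
```python
from h import *
p,d,i=shot('wrist','w10'); cv2.imwrite('pics/z10.png',cv2.cvtColor(cv2.resize(p[100:340,200:520],(800,600)),cv2.COLOR_RGB2BGR))
plan([587,-286,130],yaw=-9)
z=np.load('pics/w10.npz');W=cloud(z); hsv=cv2.cvtColor(z['p'],cv2.COLOR_RGB2HSV)
r=np.hypot(W[...,0]-460,W[...,1]+51.7)
m=(r<25)&(W[...,2]>20)&(hsv[...,1]>90)
for rr in ((16,18.2),(18.2,20)):
    P=W[m&(r>rr[0])&(r<rr[1])]; P=P[P[:,2]>33]; A=np.c_[P[:,:2]-[460,-51.7],np.ones(len(P))]; print(len(P),P.min(0) if len(P) else 0,P.max(0) if len(P) else 0,np.linalg.lstsq(A,P[:,2],rcond=None)[0])
```

```text
turn about tool z -0.2 (cur yaw -9.2)  | total shift tool mm [-210.   161.7   21.8] rows 5 each [-0.042   0.0323  0.0044] | t 18.025 pos [460.1 -53.2 151.6] open 48.1 F [-0.1  1.   0.2] q [-0.29 -0.11  2.01 -0.    1.24 -0.13] tiltfix(tool x,y deg) [0.02 0.04]
275 [442.21514217 -69.74778427  33.19646803] [475.73323313 -33.60434652  39.33183937] [-1.39023469e-02  1.67461456e-02  3.69184079e+01]
217 [443.91783614 -71.66531096  33.12845269] [479.93241568 -31.87603929 248.38253586] [-0.45939186  0.52256073 46.52127711]
```

View pics/z10.png

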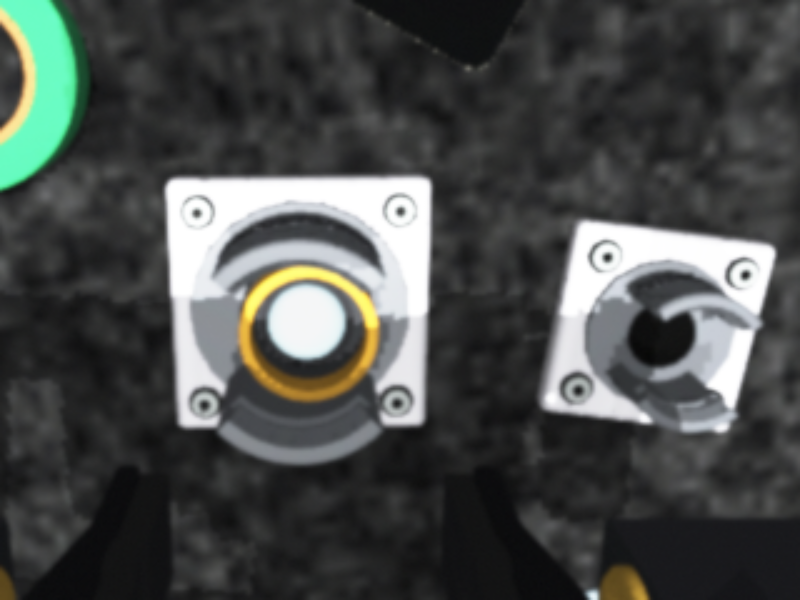

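Spacer seated: top about 37.5 and level. Next is the filter.

Request:
move_arm(
  twist=[
    [0,0,0],
    [0,0,0],
    [0,0,0],
    [0,0,0],
    [0,0,0],
    [0,0,0],
    [0,0,0],
    [0,0,0],
  ],
  linear=[
    [-0.03,0.022,0],
    [-0.04,0.031,0],
    [-0.043,0.033,0.002],
    [-0.043,0.033,0.003],
    [-0.033,0.025,0.005],
    [-0.015,0.012,0.005],
    [0,0,0],
    [0,0,0],
  ],
  claw=[0.3,0.3,0.3,0.3,0.3,0.3,0.3,0.3],
)

```text
time_s: 19.02
position: [578.2, -281.8, 119.0]
ee_rot: [[0.158, 0.987, -0.017], [0.987, -0.158, 0.01], [0.008, -0.018, -1.0]]
contact_force: [0.3, -0.3, 1.5]
opening: 56.7
```

Run:
```python
from h import *
p,d,i=shot('wrist','w11')
plan([587,-286,25],yaw=-9)
z=np.load('pics/w11.npz')
parts('w11',[('filter',*[int(x) for x in proj(z['K'],z['R'],z['t'],[[587,-286,7]])[0]],7,'d'),('ring',*[int(x) for x in proj(z['K'],z['R'],z['t'],[[508.5,-290,18]])[0]],18,'d')])
```

```text
turn about tool z -0.1 (cur yaw -9.1)  | total shift tool mm [-3.7 11.2 93.9] rows 2 each [-0.0019  0.0056  0.0469] | t 19.075 pos [ 578.1 -281.6  119.1] open 56.8 F [-0.8  0.6  0.2] q [-0.58  0.37  1.55 -0.    1.25 -0.42] tiltfix(tool x,y deg) [-1.06 -0.43]
filter [338.1 241.9] [55.1 56.5] -> [ 587.  -286.4    7. ] extent [39.8 41.2] bboxmid [ 587.  -286.8]Traceback (most recent call last):
  File "<stdin>", line 5, in <module>
  File "h.py", line 41, in parts
    k=max(near,key=lambda k:st[k,4])
ValueError: max() iterable argument is empty
```

View pics/w11.png

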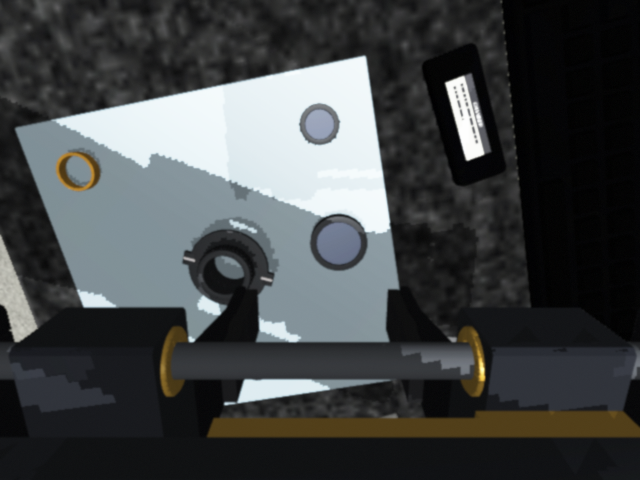

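Request:
move_arm(
  twist=[
    [-1.0,-0.4,0],
    [0,0,0],
    [0,0,0],
  ],
  linear=[
    [-0.004,0.009,0.02],
    [0,0,0.025],
    [0,0,0],
  ],
  claw=[0.18,0.18,0.18],
)

```text
time_s: 19.45
position: [586.0, -283.8, 74.1]
ee_rot: [[0.155, 0.988, 0.0], [0.988, -0.155, 0.0], [0.0, 0.0, -1.0]]
contact_force: [-0.4, 0.7, 0.8]
opening: 51.7
```

Run:
```python
from h import *
plan([587.3,-287,30],yaw=-9)
```

```text
turn about tool z 0.1 (cur yaw -8.9)  | total shift tool mm [-2.9  1.8 44.1] rows 1 each [-0.0029  0.0018  0.0441] | t 19.45 pos [ 586.  -283.8   74.1] open 51.7 F [-0.4  0.7  0.8] q [-0.57  0.42  1.57  0.    1.15 -0.42] tiltfix(tool x,y deg) [ 0.01 -0.02]
```

Request:
move_arm(
  twist=[
    [0,0,0],
    [0,0,0],
    [0,0,0],
    [0,0,0],
  ],
  linear=[
    [-0.003,0.002,0.015],
    [0,0,0.02],
    [0,0,0.015],
    [0,0,0],
  ],
  claw=[0.18,0.18,0.18,0.18],
)

```text
time_s: 19.95
position: [588.5, -286.9, 23.0]
ee_rot: [[0.154, 0.988, 0.002], [0.988, -0.154, -0.001], [-0.001, 0.003, -1.0]]
contact_force: [-0.9, -0.4, -0.1]
opening: 51.1
```

Run:
```python
from h import *
plan([587.3,-287,5],yaw=-9)
```

```text
turn about tool z 0.2 (cur yaw -8.8)  | total shift tool mm [-0.3 -1.2 18. ] rows 1 each [-0.0003 -0.0012  0.018 ] | t 19.95 pos [ 588.5 -286.9   23. ] open 51.1 F [-0.9 -0.4 -0.1] q [-0.57  0.49  1.58  0.    1.07 -0.42] tiltfix(tool x,y deg) [0.15 0.03]
```

Request:
move_arm(
  twist=[
    [0.1,0,0.1],
    [0,0,0],
    [0,0,0],
  ],
  linear=[
    [0,-0.0012,0.008],
    [0,0,0.009],
    [0,0,0],
  ],
  claw=[0.18,0.18,0.18],
)

```text
time_s: 20.32
position: [587.7, -287.1, 5.4]
ee_rot: [[0.156, 0.988, 0.001], [0.988, -0.156, -0.001], [-0.001, 0.002, -1.0]]
contact_force: [-0.1, 0.4, 0.2]
opening: 51.3
```

Request:
move_arm(
  twist=[
    [0,0,0],
    [0,0,0],
    [0,0,0],
  ],
  linear=[
    [0,0,0],
    [0,0,0],
    [0,0,0],
  ],
  claw=[0,-0.05,-0.05],
)

```text
time_s: 20.7
position: [588.4, -287.6, 6.4]
ee_rot: [[0.156, 0.988, 0.003], [0.988, -0.156, -0.002], [-0.002, 0.003, -1.0]]
contact_force: [0.1, 0.6, -0.2]
opening: 41.6
```

Request:
move_arm(
  twist=[
    [0,0,0],
    [0,0,0],
    [0,0,0],
  ],
  linear=[
    [0,0,0],
    [0,0,0],
    [0,0,0],
  ],
  claw=[-0.15,-0.3,-0.3],
)

```text
time_s: 21.08
position: [588.6, -287.7, 6.7]
ee_rot: [[0.155, 0.988, 0.003], [0.988, -0.155, -0.002], [-0.002, 0.004, -1.0]]
contact_force: [0.4, -0.0, 0.2]
opening: 38.9
```

Request:
move_arm(
  twist=[
    [0,0,0],
    [0,0,0],
    [0,0,0],
    [0,0,0],
    [0,0,0],
    [0,0,0],
    [0,0,0],
    [0,0,0],
    [0,0,0],
    [0,0,0],
    [0,0,0],
  ],
  linear=[
    [0,0,-0.02],
    [0,0,-0.035],
    [0,0,-0.04],
    [0,0,-0.03],
    [0.025,-0.019,0],
    [0.04,-0.031,0],
    [0.045,-0.035,0],
    [0.045,-0.035,0],
    [0.03,-0.023,0],
    [0.015,-0.012,0],
    [0,0,0],
  ],
  claw=[-0.3,-0.3,-0.3,-0.3,-0.3,-0.3,-0.3,-0.3,-0.3,-0.3,-0.3],
)

```text
time_s: 22.45
position: [467.8, -62.7, 149.6]
ee_rot: [[0.157, 0.987, 0.022], [0.988, -0.157, -0.011], [-0.007, 0.024, -1.0]]
contact_force: [0.5, -0.3, -0.2]
opening: 39.0
```

Run:
```python
from h import *
p,d,i=shot('wrist','w12')
plan([460.3,-52.5,95],yaw=-9)
barrel('w12')
```

```text
turn about tool z -0.1 (cur yaw -9.1)  | total shift tool mm [  9.9 -11.   54.4] rows 2 each [ 0.0049 -0.0055  0.0272] | t 22.5 pos [468.4 -63.4 149.8] open 39.2 F [ 0.8 -0.4 -0.2] q [-0.3  -0.1   2.01 -0.    1.21 -0.14] tiltfix(tool x,y deg) [1.39 0.42]
rim [459.7 -51.6  30.9] z 59.7
hole (589.1810913085938, 399.96844482421875) (5.069317817687988, 10.59687614440918) [ 681.4 -260.2   14. ]
```

View pics/w12.png

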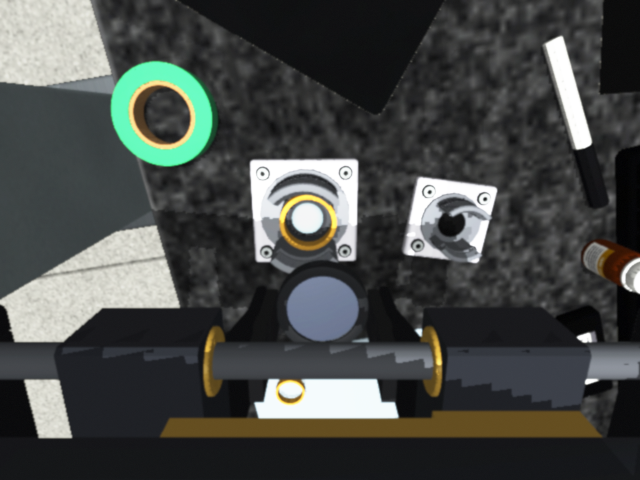

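Filter is held flat with its front edge at row 261, the same as the other two. Levelling and lowering.

Request:
move_arm(
  twist=[
    [1.3,0.4,0],
    [0,0,0],
    [0,0,0],
    [0,0,0],
  ],
  linear=[
    [0.009,-0.009,0.01],
    [0,0,0.02],
    [0,0,0.02],
    [0,0,0],
  ],
  claw=[-0.3,-0.3,-0.3,-0.3],
)

```text
time_s: 23.0
position: [461.8, -55.2, 97.0]
ee_rot: [[0.162, 0.987, -0.002], [0.987, -0.162, 0.001], [0.0, -0.002, -1.0]]
contact_force: [0.4, 0.6, -0.7]
opening: 38.9
```

Run:
```python
from h import *
plan([460.3,-52.5,80],yaw=-9)
```

```text
turn about tool z -0.3 (cur yaw -9.3)  | total shift tool mm [ 2.4 -1.9 17. ] rows 1 each [ 0.0024 -0.0019  0.017 ] | t 23.0 pos [461.8 -55.2  97. ] open 38.9 F [ 0.4  0.6 -0.7] q [-0.29 -0.03  2.05 -0.    1.13 -0.13] tiltfix(tool x,y deg) [-0.14 -0.01]
```

Request:
move_arm(
  twist=[
    [-0.1,0,-0.2],
    [0,0,0],
    [0,0,0],
  ],
  linear=[
    [0.0025,-0.002,0.006],
    [0,0,0.01],
    [0,0,0],
  ],
  claw=[-0.3,-0.3,-0.3],
)

```text
time_s: 23.38
position: [460.9, -53.0, 80.7]
ee_rot: [[0.159, 0.987, -0.0], [0.987, -0.159, 0.0], [0.0, -0.0, -1.0]]
contact_force: [-0.3, 0.2, -1.2]
opening: 39.0
```

Request:
move_arm(
  twist=[
    [0,0,0],
    [0,0,0],
    [0,0,0],
  ],
  linear=[
    [0,0,0.009],
    [0,0,0.01],
    [0,0,0],
  ],
  claw=[-0.3,-0.3,-0.3],
)

```text
time_s: 23.75
position: [461.3, -53.0, 60.9]
ee_rot: [[0.159, 0.987, 0.001], [0.987, -0.159, 0.0], [0.0, 0.001, -1.0]]
contact_force: [-0.2, -0.4, 0.7]
opening: 39.2
```

Request:
move_arm(
  twist=[
    [0,0,0],
    [0,0,0],
    [0,0,0],
  ],
  linear=[
    [0,-0.0007,0.008],
    [0,0,0.007],
    [0,0,0],
  ],
  claw=[-0.3,-0.3,-0.3],
)

```text
time_s: 24.12
position: [460.6, -52.9, 44.8]
ee_rot: [[0.159, 0.987, 0.001], [0.987, -0.159, 0.0], [0.0, 0.001, -1.0]]
contact_force: [0.1, -0.2, -0.4]
opening: 38.7
```

Request:
move_arm(
  twist=[
    [0,0,0],
    [0,0,0],
  ],
  linear=[
    [0,0,0.002],
    [0,0,0],
  ],
  claw=[-0.3,-0.3],
)

```text
time_s: 24.38
position: [460.8, -52.9, 42.9]
ee_rot: [[0.159, 0.987, 0.001], [0.987, -0.159, -0.0], [0.0, 0.001, -1.0]]
contact_force: [0.4, 0.1, -0.1]
opening: 39.1
```

Request:
move_arm(
  twist=[
    [0,0,0],
    [0,0,0],
    [0,0,0],
    [0,0,0],
    [0,0,0],
    [0,0,0],
    [0,0,0],
    [0,0,0],
    [0,0,0],
    [0,0,0],
  ],
  linear=[
    [0,0,0.0005],
    [0,0,0],
    [0,0,0],
    [0,0,0],
    [0,0,0],
    [0,0,-0.02],
    [0,0,-0.035],
    [0,0,-0.035],
    [0,0,-0.02],
    [0,0,0],
  ],
  claw=[-0.3,-0.3,0.1,0.1,0.1,0.1,0.1,0.1,0.1,0.1],
)

```text
time_s: 25.62
position: [460.5, -52.9, 155.6]
ee_rot: [[0.159, 0.987, 0.001], [0.987, -0.159, -0.0], [0.0, 0.001, -1.0]]
contact_force: [-0.7, -0.4, 0.5]
opening: 48.1
```

Run:
```python
from h import *
p,d,i=shot('wrist','w13'); cv2.imwrite('pics/z13.png',cv2.cvtColor(cv2.resize(p[100:340,200:520],(800,600)),cv2.COLOR_RGB2BGR))
plan([508.5,-290.5,150],yaw=-24.4+90)
z=np.load('pics/w13.npz');W=cloud(z)
r=np.hypot(W[...,0]-460,W[...,1]+51.7)
for rr in ((0,14),(17,19)):
    P=W[(r>rr[0])&(r<rr[1])]; P=P[(P[:,2]>30)&(P[:,2]<56)]; A=np.c_[P[:,:2]-[460,-51.7],np.ones(len(P))]; print(len(P),np.median(P[:,2]),np.linalg.lstsq(A,P[:,2],rcond=None)[0])
```

```text
turn about tool z -74.8 (cur yaw -9.2)  | total shift tool mm [-142.6 -196.4    4.7] rows 4 each [-0.0356 -0.0491  0.0012] | t 25.675 pos [459.8 -52.7 154.5] open 47.5 F [0.9 0.1 0.6] q [-0.28 -0.11  2.01  0.    1.25 -0.13] tiltfix(tool x,y deg) [-0.05 -0.02]
1197 44.87486797114485 [-9.30169195e-04 -9.37362823e-04  4.48875405e+01]
465 46.138772020865474 [ 3.87271893e-02 -5.27127775e-02  4.54994836e+01]
```

View pics/z13.png

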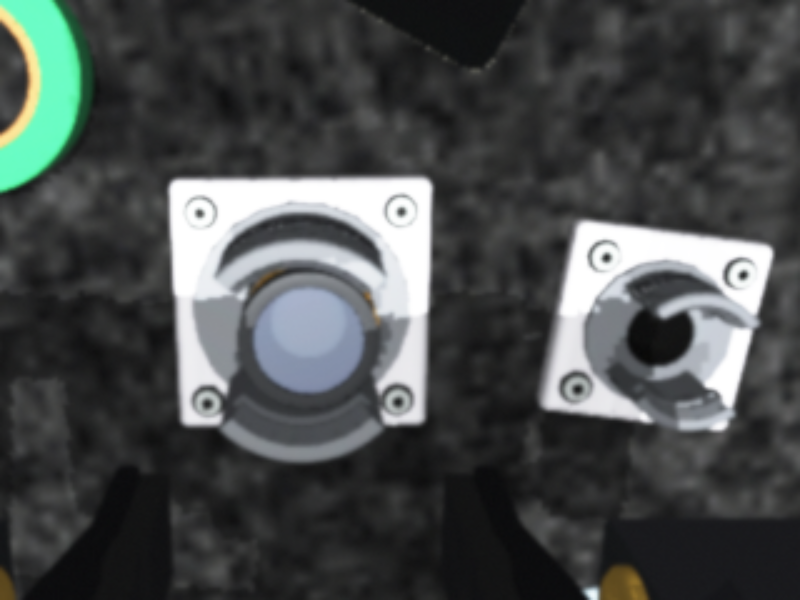

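Filter is level, top about 46. Turning the hand for the ring so that the jaws are square to its tabs.

Request:
move_arm(
  twist=[
    [0,0,-10.5],
    [0,0,-10.5],
    [0,0,-10.5],
    [0,0,-10.5],
    [0,0,-10.5],
    [0,0,-10.5],
    [0,0,-10.5],
    [0,0,0],
  ],
  linear=[
    [0,0,0],
    [0,0,0],
    [0,0,0],
    [0,0,0],
    [0,0,0],
    [0,0,0],
    [0,0,0],
    [0,0,0],
  ],
  claw=[0.3,0.3,0.3,0.3,0.3,0.3,0.3,0.3],
)

```text
time_s: 26.68
position: [451.9, -50.5, 140.8]
ee_rot: [[-0.914, 0.406, -0.021], [0.406, 0.914, 0.006], [0.021, -0.003, -1.0]]
contact_force: [0.5, 0.6, 0.8]
opening: 56.7
```

Run:
```python
from h import *
plan([508.5,-290.5,150],yaw=-24.4+90)
```

```text
turn about tool z 0.4 (cur yaw 66.0)  | total shift tool mm [-150.4 -195.2  -11.9] rows 4 each [-0.0376 -0.0488 -0.003 ] | t 26.675 pos [451.9 -50.5 140.8] open 56.7 F [0.5 0.6 0.8] q [-0.29 -0.1   2.02  0.    1.24 -1.44] tiltfix(tool x,y deg) [-0.15 -1.23]
```

Request:
move_arm(
  twist=[
    [-0.1,-1.2,0.4],
    [0,0,0],
    [0,0,0],
    [0,0,0],
    [0,0,0],
    [0,0,0],
    [0,0,0],
    [0,0,0],
  ],
  linear=[
    [-0.022,-0.028,-0.005],
    [-0.031,-0.04,0],
    [-0.033,-0.043,0],
    [-0.032,-0.041,0],
    [-0.02,-0.026,0],
    [-0.01,-0.012,0],
    [0,0,0],
    [0,0,0],
  ],
  claw=[0.3,0.3,0.3,0.3,0.3,0.3,0.3,0.3],
)

```text
time_s: 27.68
position: [504.6, -287.8, 137.0]
ee_rot: [[-0.9, 0.437, -0.009], [0.437, 0.9, 0.007], [0.011, 0.002, -1.0]]
contact_force: [0.6, 0.3, 0.4]
opening: 56.7
```

Run:
```python
from h import *
p,d,i=shot('wrist','w14')
plan([508.5,-290.5,60],yaw=-24.4+90)
z=np.load('pics/w14.npz'); print(proj(z['K'],z['R'],z['t'],[[508.5,-290,31]]))
```

```text
turn about tool z -1.5 (cur yaw 64.1)  | total shift tool mm [-5.5 -1.1 77. ] rows 2 each [-0.0028 -0.0005  0.0385] | t 27.725 pos [ 504.6 -287.7  137.1] open 56.4 F [0.  0.3 0.2] q [-0.65  0.2   1.72 -0.    1.24 -1.77] tiltfix(tool x,y deg) [ 0.1  -0.63]
[[323.16337554 247.68631204]]
```

View pics/w14.png

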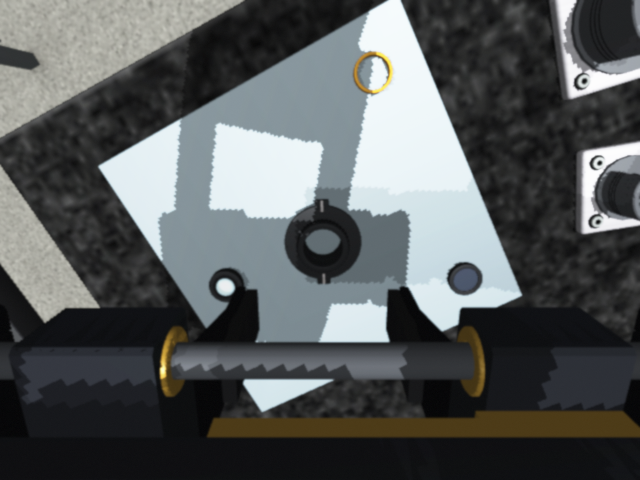

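Run:
```python
from h import *
z=np.load('pics/w14.npz');K,R,t=z['K'],z['R'],z['t'];W=cloud(z)
P=ray(K,R,t,[(322,205),(323,279)],19); print(P.round(1),P.mean(0).round(1)); d=P[0]-P[1]; print('tab axis',np.degrees(np.arctan2(d[1],d[0])))
r=np.hypot(W[...,0]-508.5,W[...,1]+290.5)
Q=W[(r<40)&(W[...,2]>27)&(W[...,2]<36)]; h=cv2.convexHull(Q[:,:2].astype(np.float32))[:,0]; print('neck',circ(h,[508,-290,18]),np.median(Q[:,2]))
Q=W[(r<33)&(W[...,2]>14)&(W[...,2]<21)]; h=cv2.convexHull(Q[:,:2].astype(np.float32))[:,0]; print('flange',circ(h,[508,-290,28]),np.median(Q[:,2]))
for v in (200,203,206,209,212): print(v,W[v,322].round(1))
```

```text
[[ 483.2 -278.6   19. ]
 [ 533.7 -302.3   19. ]] [ 508.4 -290.4   19. ]
tab axis 154.9133771929377
neck [ 508.67335462 -290.35077405   18.63247156] 30.572917932325936
flange [ 508.2751604  -290.21099549   28.1891699 ] 18.262251541990025
200 [ 480.2 -277.2   17.9]
203 [ 482.  -278.    18.5]
206 [ 483.9 -279.    18.6]
209 [ 485.9 -279.9   18.3]
212 [ 488.  -281.    17.5]
```

Request:
move_arm(
  twist=[
    [0.1,-0.6,-0.9],
    [0,0,0],
    [0,0,0],
    [0,0,0],
  ],
  linear=[
    [-0.005,-0.001,0.02],
    [0,0,0.035],
    [0,0,0.025],
    [0,0,0],
  ],
  claw=[0.3,0.3,0.3,0.3],
)

```text
time_s: 28.22
position: [509.8, -286.0, 57.0]
ee_rot: [[-0.908, 0.418, 0.002], [0.418, 0.908, -0.001], [-0.002, 0.0, -1.0]]
contact_force: [0.1, 0.3, 0.3]
opening: 56.7
```

Run:
```python
from h import *
plan([508.5,-290.6,21.5],yaw=65)
```

```text
turn about tool z 0.3 (cur yaw 65.3)  | total shift tool mm [-0.7 -4.7 35.5] rows 1 each [-0.0007 -0.0047  0.0355] | t 28.225 pos [ 509.8 -286.    57. ] open 56.7 F [0.1 0.3 0.3] q [-0.65  0.3   1.77  0.    1.08 -1.79] tiltfix(tool x,y deg) [0.02 0.12]
```

Request:
move_arm(
  twist=[
    [0,0.1,0.2],
    [0,0,0],
    [0,0,0],
    [0,0,0],
  ],
  linear=[
    [-0.0007,-0.0047,0.006],
    [0,0,0.012],
    [0,0,0.009],
    [0,0,0],
  ],
  claw=[0.3,0.3,0.3,0.3],
)

```text
time_s: 28.72
position: [510.3, -291.1, 31.7]
ee_rot: [[-0.907, 0.421, 0.004], [0.421, 0.907, -0.003], [-0.005, -0.001, -1.0]]
contact_force: [0.3, 0.4, 0.5]
opening: 56.5
```

Run:
```python
from h import *
plan([508.5,-290.6,22],yaw=65)
```

```text
turn about tool z 0.1 (cur yaw 65.1)  | total shift tool mm [ 1.9 -0.3  9.7] rows 1 each [ 0.0019 -0.0003  0.0097] | t 28.725 pos [ 510.3 -291.1   31.7] open 56.5 F [0.3 0.4 0.5] q [-0.65  0.34  1.77  0.    1.03 -1.79] tiltfix(tool x,y deg) [-0.03  0.28]
```

Request:
move_arm(
  twist=[
    [0,0.25,0],
    [0,0,0],
    [0,0,0],
  ],
  linear=[
    [0.0019,0,0.004],
    [0,0,0.005],
    [0,0,0],
  ],
  claw=[0.3,0.3,0.3],
)

```text
time_s: 29.1
position: [508.7, -290.6, 22.5]
ee_rot: [[-0.907, 0.421, 0.001], [0.421, 0.907, -0.001], [-0.001, -0.001, -1.0]]
contact_force: [-0.3, -0.2, -1.0]
opening: 56.3
```

Request:
move_arm(
  twist=[
    [0,0,0],
    [0,0,0],
    [0,0,0],
  ],
  linear=[
    [0,0,0],
    [0,0,0],
    [0,0,0],
  ],
  claw=[-0.05,-0.1,-0.1],
)

```text
time_s: 29.48
position: [509.1, -290.9, 22.9]
ee_rot: [[-0.907, 0.421, 0.001], [0.421, 0.907, -0.002], [-0.002, -0.001, -1.0]]
contact_force: [0.1, -0.3, 0.6]
opening: 40.8
```

Request:
move_arm(
  twist=[
    [0,0,0],
    [0,0,0],
    [0,0,0],
  ],
  linear=[
    [0,0,0],
    [0,0,0],
    [0,0,0],
  ],
  claw=[-0.25,-0.4,-0.4],
)

```text
time_s: 29.85
position: [509.1, -290.9, 23.0]
ee_rot: [[-0.907, 0.421, 0.001], [0.421, 0.907, -0.002], [-0.002, -0.001, -1.0]]
contact_force: [0.5, 0.2, -0.4]
opening: 36.3
```

Request:
move_arm(
  twist=[
    [0,0,0],
    [0,0,0],
    [0,0,0],
    [0,0,0],
    [0,0,-8],
    [0,0,-8],
    [0,0,0],
  ],
  linear=[
    [0,0,-0.02],
    [0,0,-0.035],
    [0,0,-0.04],
    [0,0,-0.04],
    [0,0,0],
    [0,0,0],
    [0,0,0],
  ],
  claw=[-0.4,-0.4,-0.4,-0.4,-0.4,-0.4,-0.4],
)

```text
time_s: 30.72
position: [510.4, -291.7, 172.6]
ee_rot: [[-0.989, 0.148, 0.008], [0.148, 0.989, -0.007], [-0.009, -0.005, -1.0]]
contact_force: [-1.1, 0.4, -0.9]
opening: 35.9
```

Run:
```python
from h import *
plan([459.8,-52.6,150],yaw=81)
```

```text
turn about tool z 0.5 (cur yaw 81.5)  | total shift tool mm [ 87.6 228.4  20.6] rows 5 each [0.0175 0.0457 0.0041] | t 30.725 pos [ 510.4 -291.7  172.6] open 35.9 F [-1.1  0.4 -0.9] q [-0.65  0.16  1.69 -0.    1.28 -2.08] tiltfix(tool x,y deg) [-0.31  0.5 ]
```

Request:
move_arm(
  twist=[
    [-0.3,0.5,0.5],
    [0,0,0],
    [0,0,0],
    [0,0,0],
    [0,0,0],
    [0,0,0],
    [0,0,0],
    [0,0,0],
  ],
  linear=[
    [0.01,0.027,0],
    [0.015,0.04,0],
    [0.018,0.046,0],
    [0.018,0.046,0],
    [0.013,0.036,0],
    [0.006,0.018,0],
    [0,0,0],
    [0,0,0],
  ],
  claw=[-0.4,-0.4,-0.4,-0.4,-0.4,-0.4,-0.4,-0.4],
)

```text
time_s: 31.72
position: [465.2, -63.2, 176.7]
ee_rot: [[-0.983, 0.182, 0.004], [0.182, 0.983, -0.002], [-0.005, -0.001, -1.0]]
contact_force: [-0.1, -0.3, -0.2]
opening: 36.3
```

Run:
```python
from h import *
p,d,i=shot('wrist','w15')
plan([459.8,-52.6,105],yaw=81)
barrel('w15'); plate('w15')
```

```text
turn about tool z -1.5 (cur yaw 79.5)  | total shift tool mm [ 7.3  9.8 71.6] rows 2 each [0.0037 0.0049 0.0358] | t 31.775 pos [465.2 -63.3 176.7] open 36.1 F [ 0.  -0.4 -1.6] q [-0.3  -0.12  1.97 -0.    1.29 -1.69] tiltfix(tool x,y deg) [-0.07  0.26]
rim [459.4 -51.4  30.8] z 59.8
hole (288.25823974609375, 417.096923828125) (2.1189310550689697, 8.463666915893555) [ 652.5 -132.6   14. ]
plate ((455.58465576171875, -50.9015998840332), (78.54163360595703, 72.26029968261719), 82.15266418457031)
```

View pics/w15.png

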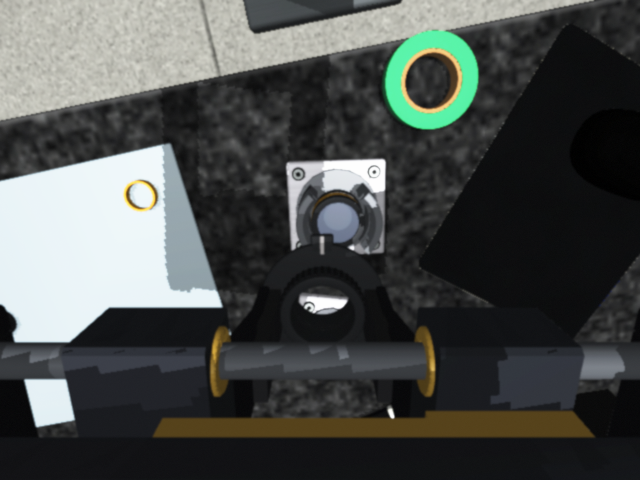

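Run:
```python
from h import *
z=np.load('pics/w15.npz');K,R,t=z['K'],z['R'],z['t'];W=cloud(z); s=telemetry.get_state(); T=(W-s['position'])@np.array(s['ee_rot'])
c=z['p'][225:340,255:395]; cv2.imwrite('pics/z15.png',cv2.cvtColor(cv2.resize(c,None,fx=5,fy=5),cv2.COLOR_RGB2BGR))
for v in range(230,300,4): print(v,T[v,323].round(1),z['p'][v,323].mean().round())
m=(T[...,2]>0)&(T[...,2]<9)&(np.hypot(T[...,0],T[...,1])<31)&(T[...,0]>12)
P=T[m]; h=cv2.convexHull(P[:,:2].astype(np.float32))[:,0]; h=h[(np.hypot(h[:,0],h[:,1])>25)&(np.abs(h[:,1])>5)&(h[:,0]>15)]
print(h.round(1).tolist()); x=least_squares(lambda x:np.hypot(h[:,0]-x[0],h[:,1]-x[1])-28,[0,0],loss='soft_l1').x; print('flange centre tool',x)
```

```text
230 [  0.4  -0.5 131.6] 126.0
234 [32.9 -0.7  5.9] 45.0
238 [31.8 -0.7  3.4] 167.0
242 [29.9 -0.7  3.8] 154.0
246 [27.9 -0.7  4.4] 128.0
250 [25.9 -0.7  5. ] 127.0
254 [24.1 -0.7  5.1] 80.0
258 [22.5 -0.7  4.4] 34.0
262 [20.4 -0.7  5.1] 33.0
266 [19.9 -0.7  1.4] 22.0
270 [19.8 -0.7 -3.2] 13.0
274 [19.  -0.7 -5.7] 19.0
278 [17.9 -0.7 -7.5] 36.0
282 [16.3 -0.7 -7.7] 31.0
286 [14.5 -0.7 -7.7] 42.0
290 [-68.5  -0.4 177.2] 44.0
294 [-72.5  -0.4 177.4] 67.0
298 [-72.6  -0.4 168.9] 238.0
[[25.100000381469727, 13.199999809265137], [23.799999237060547, 15.0], [22.899999618530273, 16.399999618530273], [21.899999618530273, 17.600000381469727], [20.5, 19.100000381469727], [20.0, 19.600000381469727], [16.5, 22.200000762939453], [18.5, -22.600000381469727], [19.799999237060547, -21.399999618530273], [21.299999237060547, -20.0], [23.0, -18.200000762939453], [25.200000762939453, -15.0], [25.5, -14.600000381469727], [26.399999618530273, -12.800000190734863], [30.100000381469727, -5.900000095367432], [30.299999237060547, -5.5]]
flange centre tool [ 1.10849323 -0.99068028]
```

View pics/z15.png

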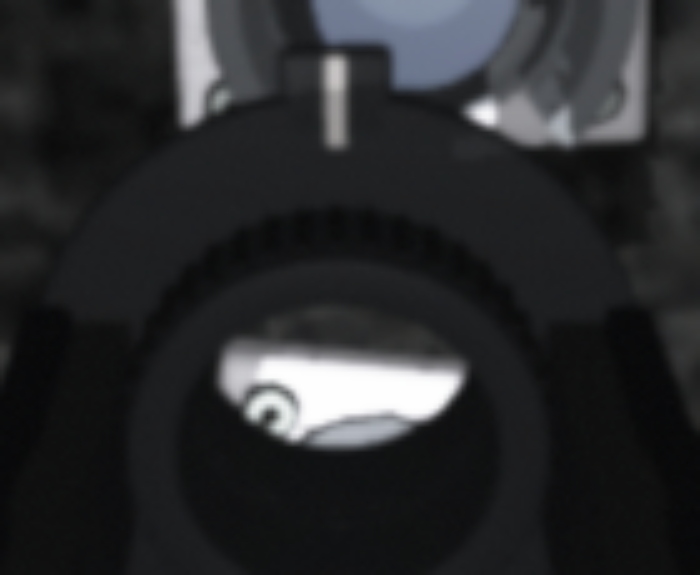

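Request:
move_arm(
  twist=[
    [0,0.25,-1.5],
    [0,0,0],
    [0,0,0],
    [0,0,0],
  ],
  linear=[
    [0.007,0.0105,0.02],
    [0,0,0.03],
    [0,0,0.02],
    [0,0,0],
  ],
  claw=[-0.4,-0.4,-0.4,-0.4],
)

```text
time_s: 32.28
position: [457.9, -51.8, 100.7]
ee_rot: [[-0.987, 0.158, -0.004], [0.158, 0.987, 0.0], [0.004, -0.0, -1.0]]
contact_force: [-0.5, -0.0, -0.5]
opening: 36.2
```

Run:
```python
from h import *
plan([460.1,-51.8,88],yaw=81)
```

```text
turn about tool z -0.1 (cur yaw 80.9)  | total shift tool mm [-2.2  0.4 12.7] rows 1 each [-0.0022  0.0004  0.0127] | t 32.275 pos [457.9 -51.8 100.7] open 36.2 F [-0.5 -0.  -0.5] q [-0.28 -0.05  2.05 -0.    1.14 -1.7 ] tiltfix(tool x,y deg) [-0.03 -0.24]
```

Request:
move_arm(
  twist=[
    [0,-0.2,0],
    [0,0,0],
    [0,0,0],
  ],
  linear=[
    [-0.002,0.0004,0.005],
    [0,0,0.006],
    [0,0,0],
  ],
  claw=[-0.4,-0.4,-0.4],
)

```text
time_s: 32.65
position: [460.6, -52.0, 89.6]
ee_rot: [[-0.987, 0.158, 0.0], [0.158, 0.987, -0.001], [-0.0, -0.001, -1.0]]
contact_force: [0.3, -0.9, -0.3]
opening: 35.8
```

Run:
```python
from h import *
plan([460.1,-51.8,80],yaw=81)
p,d,i=shot('wrist','w16'); barrel('w16')
p2,_,_=shot('scene','s16'); cv2.imwrite('pics/z16.png',cv2.cvtColor(np.hstack([cv2.resize(p[180:420,180:500],(400,300)),cv2.resize(p2[130:280,170:370],(400,300))]),cv2.COLOR_RGB2BGR))
```

```text
turn about tool z -0.1 (cur yaw 80.9)  | total shift tool mm [0.5 0.1 9.6] rows 1 each [0.0005 0.0001 0.0096] | t 32.65 pos [460.6 -52.   89.6] open 35.8 F [ 0.3 -0.9 -0.3] q [-0.28 -0.03  2.06 -0.    1.11 -1.69] tiltfix(tool x,y deg) [-0.03  0.03]
rim [459.4 -51.3  30.9] z 60.0Traceback (most recent call last):
  File "<stdin>", line 3, in <module>
  File "h.py", line 59, in barrel
    cs,_=cv2.findContours((l==k).astype(np.uint8),cv2.RETR_EXTERNAL,cv2.CHAIN_APPROX_NONE); e=cv2.fitEllipse(cs[0]); print('hole',e[0],e[1],ray(K,R,t,[e[0]],14)[0].round(1))
                                                                                              ~~~~~~~~~~~~~~^^^^^^^
cv2.error: OpenCV(4.12.0) /io/opencv/modules/imgproc/src/shapedescr.cpp:361: error: (-201:Incorrect size of input array) There should be at least 5 points to fit the ellipse in function 'fitEllipseNoDirect'
```

Request:
move_arm(
  twist=[
    [0,0,0],
    [0,0,0],
    [0,0,0],
  ],
  linear=[
    [0.0005,0,0.004],
    [0,0,0.004],
    [0,0,0],
  ],
  claw=[-0.4,-0.4,-0.4],
)

```text
time_s: 33.08
position: [461.0, -52.1, 82.3]
ee_rot: [[-0.987, 0.158, 0.003], [0.158, 0.987, -0.001], [-0.003, -0.001, -1.0]]
contact_force: [-0.7, 0.0, -0.7]
opening: 36.4
```

Request:
move_arm(
  twist=[
    [0,0,0],
    [0,0,0],
  ],
  linear=[
    [0,0,0.004],
    [0,0,0],
  ],
  claw=[-0.4,-0.4],
)

```text
time_s: 33.33
position: [461.0, -52.1, 78.0]
ee_rot: [[-0.987, 0.158, 0.003], [0.158, 0.987, -0.001], [-0.003, -0.001, -1.0]]
contact_force: [-0.8, -0.0, -0.5]
opening: 36.3
```

Request:
move_arm(
  twist=[
    [0,0,0],
    [0,0,0],
  ],
  linear=[
    [0,0,0.003],
    [0,0,0],
  ],
  claw=[-0.4,-0.4],
)

```text
time_s: 33.58
position: [461.0, -52.0, 74.9]
ee_rot: [[-0.987, 0.158, 0.003], [0.158, 0.987, -0.001], [-0.003, -0.001, -1.0]]
contact_force: [-0.3, 0.9, -1.1]
opening: 36.2
```

Request:
move_arm(
  twist=[
    [0,0,0],
    [0,0,0],
  ],
  linear=[
    [0.0008,0,0.003],
    [0,0,0],
  ],
  claw=[-0.4,-0.4],
)

```text
time_s: 33.83
position: [460.2, -51.8, 71.6]
ee_rot: [[-0.987, 0.158, 0.003], [0.158, 0.987, -0.001], [-0.003, -0.0, -1.0]]
contact_force: [-0.1, 0.2, -0.1]
opening: 36.3
```

Request:
move_arm(
  twist=[
    [0,0,0],
    [0,0,0],
  ],
  linear=[
    [0,0,0.002],
    [0,0,0],
  ],
  claw=[-0.4,-0.4],
)

```text
time_s: 34.08
position: [460.3, -51.8, 69.5]
ee_rot: [[-0.987, 0.158, 0.003], [0.158, 0.987, -0.001], [-0.003, -0.001, -1.0]]
contact_force: [0.2, 0.6, -1.1]
opening: 36.4
```

Request:
move_arm(
  twist=[
    [0,0,0],
    [0,0,0],
  ],
  linear=[
    [0,0,0.0015],
    [0,0,0],
  ],
  claw=[-0.4,-0.4],
)

```text
time_s: 34.33
position: [460.6, -51.9, 68.4]
ee_rot: [[-0.987, 0.158, 0.003], [0.158, 0.987, -0.001], [-0.003, -0.001, -1.0]]
contact_force: [-0.7, 0.6, 1.6]
opening: 36.6
```

Run:
```python
from h import *
plan([460.1,-51.8,68.5],yaw=81)
p,d,i=shot('wrist','w17')
p2,_,_=shot('scene','s17'); cv2.imwrite('pics/z17.png',cv2.cvtColor(np.hstack([cv2.resize(p[180:420,180:500],(400,300)),cv2.resize(p2[130:280,170:370],(400,300))]),cv2.COLOR_RGB2BGR))
```

```text
turn about tool z -0.1 (cur yaw 80.9)  | total shift tool mm [ 0.5  0.  -0.1] rows 1 each [ 0.0005  0.     -0.0001] | t 34.325 pos [460.6 -51.9  68.4] open 36.6 F [-0.7  0.6  1.6] q [-0.28  0.01  2.07 -0.    1.06 -1.69] tiltfix(tool x,y deg) [-0.03  0.19]
```

View pics/z17.png

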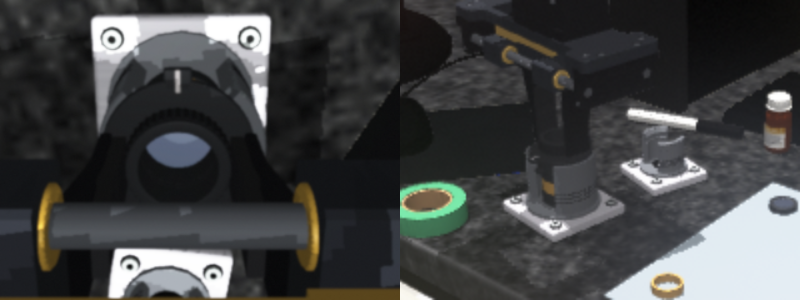

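Seated: TCP 68.4, as expected for the flange on the rim. Turning slowly, with checks.

Request:
move_arm(
  twist=[
    [0,0,4],
    [0,0,4],
    [0,0,0],
  ],
  linear=[
    [0,0,0],
    [0,0,0],
    [0,0,0],
  ],
  claw=[-0.4,-0.4,-0.4],
)

```text
time_s: 34.8
position: [461.1, -51.9, 68.5]
ee_rot: [[-0.955, 0.297, 0.005], [0.297, 0.955, -0.001], [-0.005, 0.0, -1.0]]
contact_force: [-0.7, 1.5, 1.6]
opening: 36.4
```

Request:
move_arm(
  twist=[
    [0,0,5],
    [0,0,5],
    [0,0,0],
  ],
  linear=[
    [0,0,0],
    [0,0,0],
    [0,0,0],
  ],
  claw=[-0.4,-0.4,-0.4],
)

```text
time_s: 35.17
position: [461.5, -51.9, 68.5]
ee_rot: [[-0.889, 0.458, 0.006], [0.458, 0.889, -0.001], [-0.005, 0.001, -1.0]]
contact_force: [-0.1, 0.9, 0.9]
opening: 35.7
```

Request:
move_arm(
  twist=[
    [0,0.2,5],
    [0,0,5],
    [0,0,0],
  ],
  linear=[
    [0.0008,-0.0005,0],
    [0,0,0],
    [0,0,0],
  ],
  claw=[-0.4,-0.4,-0.4],
)

```text
time_s: 35.55
position: [460.7, -52.3, 68.5]
ee_rot: [[-0.799, 0.602, 0.003], [0.602, 0.799, -0.0], [-0.002, 0.002, -1.0]]
contact_force: [-0.6, 2.1, 1.5]
opening: 36.2
```

Request:
move_arm(
  twist=[
    [0,0,5],
    [0,0,5],
    [0,0,5],
    [0,0,0],
  ],
  linear=[
    [0,0,0],
    [0,0,0],
    [0,0,0],
    [0,0,0],
  ],
  claw=[-0.4,-0.4,-0.4,-0.4],
)

```text
time_s: 36.05
position: [461.1, -51.9, 68.6]
ee_rot: [[-0.622, 0.783, 0.004], [0.783, 0.622, 0.001], [-0.002, 0.003, -1.0]]
contact_force: [-0.5, 0.8, 1.1]
opening: 36.2
```

Run:
```python
from h import *
plan([460.4,-51.8,68.5],yaw=-9)
p,d,i=shot('wrist','w18')
p2,_,_=shot('scene','s18'); cv2.imwrite('pics/z18.png',cv2.cvtColor(np.hstack([cv2.resize(p[180:420,180:500],(400,300)),cv2.resize(p2[130:280,170:370],(400,300))]),cv2.COLOR_RGB2BGR))
```

```text
turn about tool z 47.4 (cur yaw 38.4)  | total shift tool mm [-0.  -0.7  0.1] rows 1 each [-0.     -0.0007  0.0001] | t 36.05 pos [461.1 -51.9  68.6] open 36.2 F [-0.5  0.8  1.1] q [-0.28  0.01  2.07  0.    1.06 -0.96] tiltfix(tool x,y deg) [0.19 0.11]
```

View pics/z18.png

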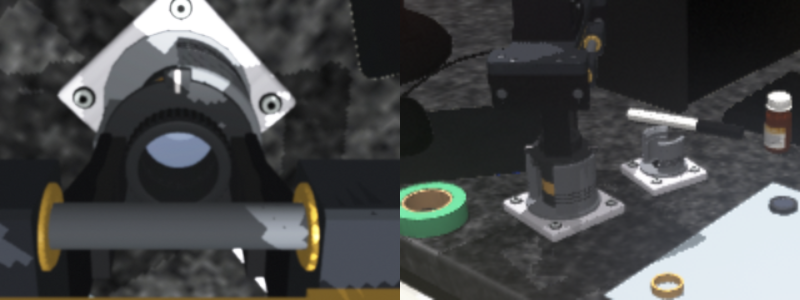

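The ring turns with the hand; the tab stays in the middle of the view as the plate turns. Half-way there, so I'll continue.

Request:
move_arm(
  twist=[
    [0.1,0.1,5],
    [0,0,5],
    [0,0,5],
    [0,0,0],
  ],
  linear=[
    [0,-0.0006,0],
    [0,0,0],
    [0,0,0],
    [0,0,0],
  ],
  claw=[-0.4,-0.4,-0.4,-0.4],
)

```text
time_s: 36.65
position: [461.1, -52.1, 68.7]
ee_rot: [[-0.401, 0.916, 0.003], [0.916, 0.401, 0.001], [0.0, 0.003, -1.0]]
contact_force: [-0.4, 0.9, 0.4]
opening: 36.0
```

Request:
move_arm(
  twist=[
    [0,0,5],
    [0,0,5],
    [0,0,5],
    [0,0,0],
  ],
  linear=[
    [0,-0.0005,0],
    [0,0,0],
    [0,0,0],
    [0,0,0],
  ],
  claw=[-0.4,-0.4,-0.4,-0.4],
)

```text
time_s: 37.15
position: [460.9, -52.3, 68.7]
ee_rot: [[-0.157, 0.988, 0.003], [0.988, 0.157, 0.001], [0.001, 0.003, -1.0]]
contact_force: [-0.1, 0.1, -0.8]
opening: 36.2
```

Request:
move_arm(
  twist=[
    [0,0,5],
    [0,0,5],
    [0,0,3],
    [0,0,0],
  ],
  linear=[
    [0,-0.0005,0],
    [0,0,0],
    [0,0,0],
    [0,0,0],
  ],
  claw=[-0.4,-0.4,-0.4,-0.4],
)

```text
time_s: 37.65
position: [460.6, -52.5, 68.7]
ee_rot: [[0.06, 0.998, 0.004], [0.998, -0.06, 0.001], [0.001, 0.004, -1.0]]
contact_force: [0.2, 1.3, 0.8]
opening: 36.5
```

Request:
move_arm(
  twist=[
    [0,0,3],
    [0,0,2],
    [0,0,0],
  ],
  linear=[
    [0,0,0],
    [0,0,0],
    [0,0,0],
  ],
  claw=[-0.4,-0.4,-0.4],
)

```text
time_s: 38.02
position: [460.7, -52.4, 68.7]
ee_rot: [[0.141, 0.99, 0.004], [0.99, -0.141, 0.001], [0.002, 0.004, -1.0]]
contact_force: [-0.5, 2.1, 0.6]
opening: 36.1
```

Request:
move_arm(
  twist=[
    [0,0,0],
    [0,0,0],
    [0,0,0],
    [0,0,0],
    [0,0,0],
    [0,0,0],
    [0,0,0],
    [0,0,0],
    [0,0,0],
  ],
  linear=[
    [0,0,0],
    [0,0,0],
    [0,0,0],
    [0,0,0],
    [0,0,-0.01],
    [0,0,-0.03],
    [0,0,-0.035],
    [0,0,-0.02],
    [0,0,0],
  ],
  claw=[0.1,0.3,0.3,0.3,0.3,0.3,0.3,0.3,0.3],
)

```text
time_s: 39.15
position: [460.2, -53.2, 168.7]
ee_rot: [[0.138, 0.99, 0.004], [0.99, -0.138, -0.0], [0.0, 0.004, -1.0]]
contact_force: [1.2, -0.8, -0.9]
opening: 56.5
```

Run:
```python
from h import *
p,d,i=shot('wrist','w19')
p2,_,_=shot('scene','s19'); cv2.imwrite('pics/z19.png',cv2.cvtColor(np.hstack([cv2.resize(p[130:330,180:447],(400,300)),cv2.resize(p2[160:260,190:323],(400,300))]),cv2.COLOR_RGB2BGR))
z=np.load('pics/w19.npz');W=cloud(z); r=np.hypot(W[...,0]-459.5,W[...,1]+51.6)
for a,b,lo,hi in ((14.5,18,70,85),(20,27.5,58,70)):
    P=W[(r>a)&(r<b)&(W[...,2]>lo)&(W[...,2]<hi)]; A=np.c_[P[:,:2]-[459.5,-51.6],np.ones(len(P))]; print(len(P),np.median(P[:,2]),np.linalg.lstsq(A,P[:,2],rcond=None)[0])
P=W[(r<40)&(W[...,2]>70)&(W[...,2]<85)]; h=cv2.convexHull(P[:,:2].astype(np.float32))[:,0]; print('neck',circ(h,[459,-51,18.5]))
g=cv2.cvtColor(z['p'],cv2.COLOR_RGB2GRAY); 
print(telemetry.get_state()['time_s'],telemetry.get_state()['position'])
```

```text
771 76.01789945730067 [ 1.53577770e-02 -1.12892263e-02  7.55622781e+01]
1948 63.7894560351634 [ 5.57361311e-03 -1.01631536e-02  6.37547942e+01]
neck [461.08023079 -52.53600967  18.73009916]
39.25 [458.90590198 -52.80008195 166.52502341]
```

View pics/z19.png

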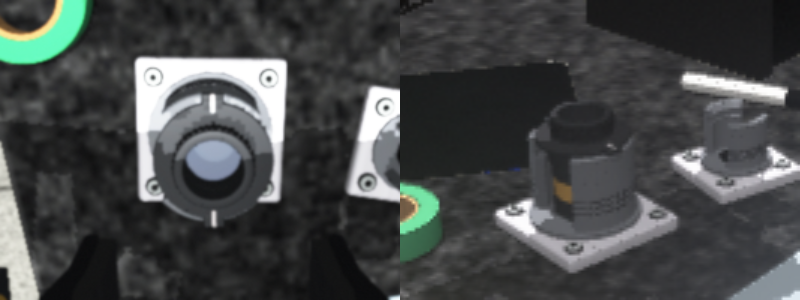

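Run:
```python
from h import *
z=np.load('pics/w19.npz'); p=z['p']
P=ray(z['K'],z['R'],z['t'],[(180+213*2/3,130+103*2/3),(180+213.5*2/3,130+218*2/3)],64); d=P[0]-P[1]; print(np.degrees(np.arctan2(d[1],d[0])))
print(env.hand_in())
```

```text
82.35887573989282
the job is handed in; nothing more can be done
None
```

The optics are built up in the larger barrel in the order asked: lens, spacer, filter, then the retaining ring. The ring was lowered with its lugs in the slots and turned about 89° with the hand. I handed the job in at about 39 s, with the gripper open and lifted clear.

**Parts inside:** depth readings after each placing showed every part lying level. The tops read about 25.4 (lens cell), 37 (spacer) and 46 mm (filter). The nominal heights are 26, 38 and 47 mm, and the camera reads about 1 mm low (it puts the 61 mm rim at 59.8).

**Ring:** the last wrist picture shows the flange level at 63.8 mm, nominally 64.5. The tabs lie at 82.4°, which is about 91° from the barrel's slot axis at about -9° and well past the 55° needed. I judged the lock by that angle and the flange height; I did not try lifting the ring.

**What went wrong or disagreed:**
- **First lens grip:** the hand rose about 5 mm while closing, so I re-gripped lower before lifting.
- **Camera agreement:** the top and wrist cameras differed by 2–3 mm in y; I worked from the wrist camera.
- **Ring centring:** the last depth fit put the ring's neck about 1.5 mm off the barrel axis. The arm was still settling during that picture, and the skirt has about 1.5 mm of clearance.

The contact forces printed after each move stayed around 2 N or less, and I did not touch the three small parts.

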